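# Set up the framing bench: panels to the line, blue sleeve on the clamp post

## Robot

A 6-joint arm with a two-finger parallel gripper is mounted at the origin on the work surface. World frame = base frame: x ahead of the robot, y to its left, z up, the work surface at z = 0. Lengths are in m, angles in rad, forces in N, time in s.
With the tool pointing down it reaches from about 0.35 to 0.975 m from the base axis. Payload 4.9 kg.
Tool frame: the origin (TCP) lies between the finger pads; the fingertips stand 22 mm ahead of it and the grasp point (between the pads) lies 3 mm ahead of it; z points along the fingers, y is the line along which they close (so a half turn about z gives the same grasp; the last joint's range is limited). The gripper opens to 85 mm and grips with 20 to 120 N. Pads are 22 mm wide; open, the fingers measure 114 mm over their backs; the gripper's body (76 mm by 85 mm) begins 54 mm behind the grasp point. The pads swing forward as they close: fully open they stand 13 mm farther back than shut.
Start: joints at [-1.24, 0.053, 1.613, -0, 1.476, -0.119], TCP at [0.272, -0.563, 0.253] pointing down, gripper open.
Joint ranges: [-3.01, 3.01], [-1.01, 2.22], [0.06, 2.58], [-1.02, 4.17], [0.09, 2.62], [-3.14, 3.14]. Speed limits (rad/s): [2.57, 2.57, 3.14, 3.14, 3.14, 3.14].

## Interface

Orientations are given as a unit quaternion [w, x, y, z].
In Python, from plant import state, grab_frame, get_calibration, job_done, recognise, regions_of gives the robot as it stands.
- The arm moves only by the tool apply_moves, never from a script. Its argument "targets" is a list of rows, each an object with "translation": the shift along the tool's x, y, z normalised to -1 to 1, where 1 is 100 mm, a list of three; "twist": the turn about the tool's z normalised to -1 to 1, where 1 is 0.1 rad; "hand": the opening, from 0 (shut) to 1 (fully open). A call has 1 to 8 rows; each row shifts and turns the commanded pose from where the row before left it, along the tool's axes as they then stand; what a row does not reach is not made up. A row lasts 1/10 s, in which the tool goes at most 50 mm and 8.59 degrees, less where a joint would pass 70% of its speed; a pose out of reach is approached as far as the arm can. A call with a number of a shift or a turn outside -1 to 1 is refused whole. A call with a gripper value outside its range is refused whole. The fingers move at their own pace and stop on an object; the grip force is fixed at half the most. Time passes only in rows, so rows that do not move let the fingers close. It gives the time, the measured TCP pose, the force, the opening and the grip force at its end, in the units of the state.
- state(): the state, without advancing time (a new reading comes with each control period).
- grab_frame(name): name is "scene" or "top" or "wrist"; returns the picture (384x512x3 uint8, red, green, blue); there is no depth.
- get_calibration(name): a dict with "camera_matrix" (3x3 intrinsics, pixels), "pose" (4x4, takes a point from camera to world coordinates). Camera axes: x right, y up, looking along -z (the intrinsics and any distortion apply to the point x, -y, -z); pixel columns grow to the right and rows downward; lengths in m; the calibration is good to about 2 mm. A picture is of the moment at which its call begins: read the wrist's pose just before it. get_calibration takes no time and is no camera call; for the wrist camera it gives the pose at the moment of the call.
- job_done(): hands the job in; it is judged then, once.
Trained networks look in the newest picture that a camera, given by its name, has taken for a name from the list of things; names that differ only in an ending like _2 or _b are one class to them, and where a whole thing is asked for, a point or a joint stands for the part that bears it (a point fixed in the world has none). Each returns a list of dicts, best first, with "score" (0 to 1); they miss things now and then, are a little off and sometimes report something else, mostly with a low value. They report only what shows in the picture. A call takes as long as a camera call. They do not tell look-alikes from the thing itself.
- recognise(camera, query): "point" ([x, y, z] in m, in world coordinates, good to about 4 mm: the middle of the surface that is visible of it).
- regions_of(camera, query): "pixels" (384x512 bool, what is visible of it).
The state is a dict: "time": time; "joint_pos": joint angles; "joint_vel": joint speeds; "joint_efforts": joint torques, N m; "tool_pos": TCP position; "tool_rot": TCP orientation; "contact_force": force on the tool from outside, world axes, zero at the start; "ft_torque": the same for the moment, N m; "gripper_width": opening from 0.0 (shut) to 1.0 (fully open); "grasp_force": force on a finger pad.
Only numpy, scipy, OpenCV 4.12 (cv2) and the standard library are available. Lean on these libraries where they do the work, as an engineer would, in place of code of your own. Each camera call takes 0.05 s, during which the arm holds its last target. There are 200 camera calls.

## Task

Get the framing bench ready for the next batch: push every wooden panel flat along the green mat, without lifting or tipping it, until its black-striped edge meets the white scribed line along its whole length. One of the three lidded kraft boxes holds the blue sleeve: open them one at a time, closing each before you open the next, slide the blue sleeve fully down onto the upright clamp post, and leave the other sleeves in their boxes. Finish with a lid standing squarely over every box, and do not disturb anything else on the bench.

Things in the scene. Friction and masses are not known exactly. Their poses are not given: they have to be found in the camera images.
- line (a point): middle of the scribed line, on the top face (3 mm above the table) of a fixed green mat 280 x 440 x 3 mm; the white line, 2 mm wide and 430 mm long, runs along this frame's y; x points away from the robot side, across the line; small yellow ticks lie just past the line (+x). The mat reaches 200 mm before the line (-x) and 80 mm past it
- panel_a: loose wooden backing panel 70 (x) x 90 (y) x 14 mm, 75 to 155 g, flat on the green mat; origin at the centre of its underside, z up; the edge with the black stripe on top is its +x side, and starts short of the line (on its -x side), facing it; one of up to three, may be absent
- panel_a_edge (a point): middle of the bottom of the striped edge of panel_a (35 mm along +x from the panel's origin; same axes)
- panel_b: loose wooden backing panel 70 (x) x 90 (y) x 14 mm, 75 to 155 g, flat on the green mat; origin at the centre of its underside, z up; the edge with the black stripe on top is its +x side, and starts short of the line (on its -x side), facing it; one of up to three, may be absent
- panel_b_edge (a point): middle of the bottom of the striped edge of panel_b (35 mm along +x from the panel's origin; same axes)
- panel_c: loose wooden backing panel 70 (x) x 90 (y) x 14 mm, 75 to 155 g, flat on the green mat; origin at the centre of its underside, z up; the edge with the black stripe on top is its +x side, and starts short of the line (on its -x side), facing it; one of up to three, may be absent
- panel_c_edge (a point): middle of the bottom of the striped edge of panel_c (35 mm along +x from the panel's origin; same axes)
- post: fixed upright steel clamp post, 18 mm thick with a coned tip, on an 80 x 80 x 10 mm steel foot; origin under the foot at table height on the post's axis; the tip is 78 mm above the table, the foot's top (where a sleeve sits) 10 mm
- tray_1: fixed shallow white bottom of a kraft box, 62 x 62 mm outside, walls 14 mm high and 3 mm thick, floor 3 mm above the table; origin at the centre of its underside; holds one sleeve (which colour differs from start to start), hidden by the lid
- lid_1: loose deep kraft-brown lid that stands over tray_1 down to the table, 76 x 76 mm outside, 43 mm high, 3 mm walls (4 mm clear of the tray all round), 60 g, same yaw as the tray at the start; origin at the centre of its lower rim; a dark wooden knob 16 mm thick stands on its middle from 43 to 65 mm above the origin. Lift it straight up by more than 50 mm to clear the tray and sleeve
- tray_2: fixed shallow white bottom of a kraft box, 62 x 62 mm outside, walls 14 mm high and 3 mm thick, floor 3 mm above the table; origin at the centre of its underside; holds one sleeve (which colour differs from start to start), hidden by the lid
- lid_2: loose deep kraft-brown lid that stands over tray_2 down to the table, 76 x 76 mm outside, 43 mm high, 3 mm walls (4 mm clear of the tray all round), 60 g, same yaw as the tray at the start; origin at the centre of its lower rim; a dark wooden knob 16 mm thick stands on its middle from 43 to 65 mm above the origin. Lift it straight up by more than 50 mm to clear the tray and sleeve
- tray_3: fixed shallow white bottom of a kraft box, 62 x 62 mm outside, walls 14 mm high and 3 mm thick, floor 3 mm above the table; origin at the centre of its underside; holds one sleeve (which colour differs from start to start), hidden by the lid
- lid_3: loose deep kraft-brown lid that stands over tray_3 down to the table, 76 x 76 mm outside, 43 mm high, 3 mm walls (4 mm clear of the tray all round), 60 g, same yaw as the tray at the start; origin at the centre of its lower rim; a dark wooden knob 16 mm thick stands on its middle from 43 to 65 mm above the origin. Lift it straight up by more than 50 mm to clear the tray and sleeve
- sleeve_blue: blue plastic sleeve (spacer ring), 44 mm outside, 22 mm bore, 34 mm high, 50 g, standing upright in one of the three boxes; origin at the centre of its lower end, z along the bore; the wanted one
- sleeve_red: red plastic sleeve (spacer ring), 44 mm outside, 22 mm bore, 34 mm high, 50 g, standing upright in one of the three boxes; origin at the centre of its lower end, z along the bore
- sleeve_yellow: yellow plastic sleeve (spacer ring), 44 mm outside, 22 mm bore, 34 mm high, 50 g, standing upright in one of the three boxes; origin at the centre of its lower end, z along the bore
- pin_pot: bystander: small aluminium pot with a black rim, 24 mm across, 30 mm high; origin under its centre
- wax_block: bystander: reddish-brown block of filler wax 34 x 20 x 18 mm; origin under its centre
- offcut: bystander: blue-painted frame offcut 18 x 70 x 12 mm, lying just past the far edge of the green mat; origin under its centre
- felt_left: thin grey felt pad 110 x 110 mm let in flush with the table at the bench's left side, always clear: a place to put a lid down; origin at its centre
- felt_right: thin grey felt pad 110 x 110 mm let in flush with the table at the bench's right side, always clear: a place to put a lid down; origin at its centre
There are look-alikes about, which are no part of the job. Leave any pink look-alike of the panel_c alone. What is shaped like the lid_3 but orange is not meant.

How it is judged:
On the way, in this order (a step that is already met when the one before it is completed fails the run):
1. the blue sleeve has been lifted out of its box (height (world z) of sleeve_blue above 0.04 m), for 0.2 s.
2. the blue sleeve sits fully down on the clamp post (horizontal distance between sleeve_blue and post below 0.004 m and height (world z) of sleeve_blue below 0.0125 m), for 0.2 s.
At the end, for the whole second after the job is handed in: each present panel lies flat with its striped edge's middle within 3 mm of the line (0.2 m of the line's middle) and parallel within 0.045 rad; the blue sleeve stands on the post, within 2.5 mm of the foot; a lid stands down over each box, centred within 9 mm; all still (all of step 2 and x of panel_a_edge in the frame of line between -0.003 and 0.003 m and angle between the x axis of each of panel_a, panel_b, panel_c and the x axis of line, either way round below 0.045 rad and y of panel_a_edge in the frame of line between -0.2 and 0.2 m and height (world z) of each of panel_a, panel_b, panel_c below 0.006 m and linear speed of each of panel_a, panel_b, panel_c, sleeve_blue, lid_1, lid_2, lid_3 below 0.01 m/s and x of panel_b_edge in the frame of line between -0.003 and 0.003 m and y of panel_b_edge in the frame of line between -0.2 and 0.2 m and x of panel_c_edge in the frame of line between -0.003 and 0.003 m and y of panel_c_edge in the frame of line between -0.2 and 0.2 m and angle between sleeve_blue's own z axis and vertical below 0.15 rad and horizontal distance between any of lid_1, lid_2, lid_3 and tray_1 below 0.009 m and horizontal distance between any of lid_1, lid_2, lid_3 and tray_2 below 0.009 m and horizontal distance between any of lid_1, lid_2, lid_3 and tray_3 below 0.009 m and height (world z) of each of lid_1, lid_2, lid_3 below 0.004 m and angle between each of lid_1, lid_2, lid_3's own z axis and vertical below 0.1 rad); the robot touches nothing.
It fails at once if a panel is lifted or tipped (height (world z) of any of panel_a, panel_b, panel_c above 0.025 m or angle between any of panel_a, panel_b, panel_c's own z axis and vertical above 0.3 rad).
It fails at once if two boxes are open at once (two lids more than 65 mm from where they started) (distance of each of lid_1, lid_2 from where it was at the start of the episode above 0.065 m or distance of each of lid_2, lid_3 from where it was at the start of the episode above 0.065 m or distance of each of lid_1, lid_3 from where it was at the start of the episode above 0.065 m).
It fails at once if the red or yellow sleeve is taken out of its box (height (world z) of any of sleeve_red, sleeve_yellow above 0.025 m or distance of any of sleeve_red, sleeve_yellow from where it was at the start of the episode above 0.03 m).
It fails at once if a bystander is moved more than 20 mm (distance of any of pin_pot, wax_block, offcut from where it was at the start of the episode above 0.02 m).
Of panel_a, panel_b, panel_c only 2 to 3 are there at a start; the rules pass over those that are not, and their reading is None.
At some moment in a run one of panel_a, panel_b, panel_c may be knocked a few centimetres aside while the robot is not near it.
It also fails if it takes over 210 s, if anything falls off the work surface, if the arm or the gripper's body presses on something with over 40 N, if the wrist force passes 120 N, or if a joint passes its speed limit or range.

## Working session

There is one attempt and no reset: what is moved stays moved. The work goes in short steps, Python scripts to look and compute and a tool call to move; the robot and the scene stay as the last step left them, time stands still between calls to the robot, and variables do not carry over. Pictures are saved under pics/ and viewed, at most 15 in all, crops included, and the job is handed in when it is done.

Besides the shell and the picture viewer there is one more tool, called after "Request:" by a JSON object that holds its "api" and its "payload". apply_moves: Moves the arm, as the interface text tells. Its arguments: {"type":"object","properties":{"targets":{"type":"array"}},"required":["targets"]}

```bash
ls; mkdir -p pics; cat > h.py <<'E'
import numpy as np, cv2
from plant import *
def save(cam,fn):
    im=grab_frame(cam); cv2.imwrite('pics/'+fn,im[:,:,::-1]); return im
def pix2w(cam,uv,z,cal=None):
    c=cal or get_calibration(cam); K=np.array(c['camera_matrix']);T=np.array(c['pose'])
    uv=np.atleast_2d(uv).astype(float)
    d=np.c_[(uv[:,0]-K[0,2])/K[0,0],-(uv[:,1]-K[1,2])/K[1,1],-np.ones(len(uv))]@T[:3,:3].T
    o=T[:3,3]; return o+d*((z-o[2])/d[:,2])[:,None]
def w2pix(cam,p,cal=None):
    c=cal or get_calibration(cam); K=np.array(c['camera_matrix']);T=np.array(c['pose'])
    q=(np.atleast_2d(p)-T[:3,3])@T[:3,:3]; 
    return np.c_[K[0,0]*q[:,0]/-q[:,2]+K[0,2],K[1,1]*-q[:,1]/-q[:,2]+K[1,2]]
E
python3 - <<'E'
from h import *
np.set_printoptions(precision=3,suppress=True)
s=state(); print(s)
print(get_calibration('top')); print(get_calibration('wrist'))
a=save('top','top0.png'); 
for q in ['line','panel_a','post','lid_1','pin_pot','wax_block','offcut','felt_left','felt_right']:
    print(q,[(np.round(r['point'],3),round(r['score'],2)) for r in recognise('top',q)])
b=save('scene','sc0.png')
E
```

```text
pics
{'time': 0.0, 'joint_pos': array([-1.24 ,  0.053,  1.614,  0.   ,  1.476, -0.119]), 'joint_vel': array([-0.002, -0.001,  0.002,  0.   ,  0.003, -0.   ]), 'joint_efforts': array([ -0.   , -39.368, -37.018,  -0.   ,   0.007,   0.   ]), 'tool_pos': array([ 0.272, -0.562,  0.252]), 'tool_rot': array([-0.001,  0.975,  0.223, -0.   ]), 'contact_force': array([-0.155,  0.868,  0.317]), 'ft_torque': array([-0.001,  0.053, -0.042]), 'grasp_force': 0.0, 'gripper_width': 0.9990413800113104}
{'camera_matrix': array([[458.758,   0.   , 258.536],
       [  0.   , 458.758, 190.471],
       [  0.   ,   0.   ,   1.   ]]), 'pose': array([[-0.022,  0.996, -0.083,  0.431],
       [-0.999, -0.024, -0.021, -0.011],
       [-0.023,  0.082,  0.996,  1.211],
       [ 0.   ,  0.   ,  0.   ,  1.   ]])}
{'camera_matrix': array([[280.409,   0.   , 256.469],
       [  0.   , 280.409, 188.381],
       [  0.   ,   0.   ,   1.   ]]), 'pose': array([[ 0.435,  0.868,  0.239,  0.332],
       [-0.9  ,  0.421,  0.112, -0.533],
       [-0.003, -0.264,  0.964,  0.373],
       [ 0.   ,  0.   ,  0.   ,  1.   ]])}
line [(array([ 0.57 , -0.007,  0.   ]), 0.6)]
panel_a [(array([0.534, 0.115, 0.015]), 0.69), (array([0.284, 0.185, 0.014]), 0.67), (array([ 0.55 , -0.01 ,  0.016]), 0.66), (array([ 0.557, -0.14 ,  0.018]), 0.57)]
post [(array([0.581, 0.321, 0.007]), 0.96), (array([ 0.583, -0.326,  0.041]), 0.54)]
lid_1 [(array([ 0.585, -0.328,  0.042]), 0.96), (array([ 0.278, -0.34 ,  0.042]), 0.85), (array([ 0.41 , -0.339,  0.039]), 0.72)]
pin_pot [(array([0.579, 0.318, 0.009]), 0.72), (array([0.536, 0.115, 0.017]), 0.47), (array([0.497, 0.296, 0.029]), 0.41)]
wax_block [(array([ 0.492, -0.298,  0.02 ]), 0.68)]
offcut [(array([ 0.758, -0.054,  0.016]), 0.5)]
felt_left [(array([ 0.504,  0.445, -0.002]), 0.7)]
felt_right [(array([ 0.499, -0.446,  0.001]), 0.94)]
```

View pics/top0.png

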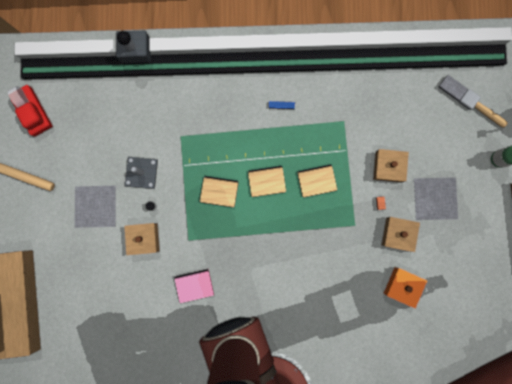

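View pics/sc0.png

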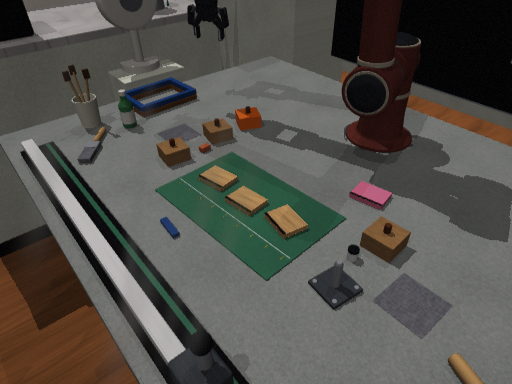

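The top view shows three panels at (219,192), (267,182) and (318,181), below the line that runs (187,163)–(350,151). Kraft lids are at (391,165), (400,234) and (141,239). The look-alikes are an orange lid at (405,287) and a pink panel at (194,286). The post foot is at (141,172), the pin pot at (150,206) and the wax block at (381,202).

```bash
cat >> h.py <<'E'
np.set_printoptions(precision=3,suppress=True)
def rect(cam,mask,z,cal=None):
    m=mask.astype(np.uint8); n,l,st,_=cv2.connectedComponentsWithStats(m); k=1+np.argmax(st[1:,4])
    v,u=np.nonzero(l==k); w=pix2w(cam,np.c_[u,v],z,cal)[:,:2]
    r=cv2.minAreaRect((w*1000).astype(np.float32)); a=r[2]
    ang=(np.radians(a)+np.pi/4)%(np.pi/2)-np.pi/4
    return np.round(np.array(r[0])/1000,4),np.round(r[1],0),round(float(ang),3)
E
python3 - <<'E'
from h import *
a=grab_frame('top')
for q,z in [('panel_a',.017),('lid_1',.043),('post',.01)]:
    for r in regions_of('top',q):
        print(q,round(r['score'],2),r['pixels'].sum(),*rect('top',r['pixels'],z))
hsv=cv2.cvtColor(a,cv2.COLOR_RGB2HSV)
g=cv2.inRange(hsv,(65,100,40),(95,255,255)); g[:100]=0; g[250:]=0
print('mat',*rect('top',cv2.morphologyEx(g,cv2.MORPH_CLOSE,np.ones((9,9)))>0,.003))
roi=np.zeros_like(g);roi[146:170,184:354]=1
w=(a.min(2)>130)&(roi>0); v,u=np.nonzero(w); p=pix2w('top',np.c_[u,v],.003)
print('line',len(u)); vx,vy,x0,y0=cv2.fitLine(p[:,:2].astype(np.float32),cv2.DIST_HUBER,0,.01,.01).ravel(); print(vx,vy,x0,y0,np.arctan2(vy,vx), p[:,:2].min(0),p[:,:2].max(0))
E
```

```text
panel_a 0.91 924 [0.289 0.187] [69. 91.] 0.196
panel_a 0.69 945 [0.533 0.118] [92. 72.] -0.172
panel_a 0.65 925 [ 0.555 -0.007] [72. 91.] 0.129
panel_a 0.6 939 [ 0.553 -0.138] [71. 92.] 0.174
lid_1 0.91 1082 [ 0.278 -0.346] [88. 77.] -0.453
lid_1 0.9 1064 [ 0.583 -0.322] [87. 83.] -0.114
lid_1 0.69 1023 [ 0.411 -0.341] [86. 77.] -0.214
lid_1 0.63 997 [0.412 0.314] [75. 87.] 0.06
post 0.78 908 [0.587 0.326] [83. 80.] -0.116
mat [ 0.559 -0.007] [273. 433.] 0.066
line 293
0.035178985 -0.999381 0.6206051 -0.09841337 -1.5356101 [ 0.582 -0.239] [0.644 0.209]
```

```bash
cat >> h.py <<'E'
def yaw(s=None):
    w,x,y,z=(s or state())['tool_rot']; return np.arctan2(2*(x*y+w*z),1-2*(y*y+z*z))
def plan(x=None,y=None,z=None,yw=None):
    "total shift in units of 100 mm in tool axes AFTER the twist, total twist in units of .1 rad (done first)"
    s=state();p=np.array(s['tool_pos']);a=yaw(s);b=a if yw is None else yw
    t=np.array([p[i] if c is None else c for i,c in enumerate((x,y,z))])-p
    c,sn=np.cos(b),np.sin(b)
    tw=-((b-a+np.pi)%(2*np.pi)-np.pi)/.1
    print('at',p,'yaw',round(a,3),'t',round(s['time'],1),'| twist %.2f  dx %.3f dy %.3f dz %.3f'%(tw,(c*t[0]+sn*t[1])*10,(sn*t[0]-c*t[1])*10,-t[2]*10))
E
python3 -c "
from h import *
plan(.575,-.325,.25,-.1)
plan(.575,-.325,.25,0)"
```

```text
at [ 0.272 -0.563  0.253] yaw 0.45 t 0.8 | twist 5.50  dx 2.780 dy -2.669 dz 0.033
at [ 0.272 -0.563  0.253] yaw 0.45 t 0.8 | twist 4.50  dx 3.033 dy -2.378 dz 0.033
```

Request:
{"api": "apply_moves", "payload": {"targets": [{"translation":[0,0,0],"twist":0.92,"hand":1},{"translation":[0,0,0],"twist":0.92,"hand":1},{"translation":[0,0,0],"twist":0.92,"hand":1},{"translation":[0,0,0],"twist":0.92,"hand":1},{"translation":[0,0,0],"twist":0.92,"hand":1},{"translation":[0,0,0],"twist":0.9,"hand":1}]}}

```text
time: 1.35
tool_pos: [0.2717, -0.5628, 0.2533]
tool_rot: [0.0, 0.999, -0.052, 0.0]
contact_force: [-0.9, -0.2, 0.2]
gripper_width: 1.0
grasp_force: 0.0
```

Request:
{"api": "apply_moves", "payload": {"targets": [{"translation":[0.35,-0.33,0],"twist":0,"hand":0.6},{"translation":[0.35,-0.33,0],"twist":0,"hand":0.6},{"translation":[0.35,-0.33,0],"twist":0,"hand":0.6},{"translation":[0.35,-0.33,0],"twist":0,"hand":0.6},{"translation":[0.35,-0.33,0],"twist":0,"hand":0.6},{"translation":[0.35,-0.33,0],"twist":0,"hand":0.6},{"translation":[0.35,-0.33,0],"twist":0,"hand":0.6},{"translation":[0.35,-0.33,0.03],"twist":0,"hand":0.6}]}}

```text
time: 2.15
tool_pos: [0.5784, -0.3269, 0.2511]
tool_rot: [0.0, 0.999, -0.05, 0.001]
contact_force: [0.2, -0.1, -0.0]
gripper_width: 0.596
grasp_force: 0.0
```

```bash
cat >> h.py <<'E'
def knob(lidxy):
    "look with the wrist; lid top rect and knob centre"
    c=get_calibration('wrist'); im=grab_frame('wrist')
    for r in sorted(regions_of('wrist','lid_1'),key=lambda r:-r['pixels'].sum())[:3]:
        print('lid',round(r['score'],2),*rect('wrist',r['pixels'],.043,c))
    d=im.max(2); u,v=w2pix('wrist',[*lidxy,.065],c)[0]
    return im,c
E
python3 - <<'E'
from h import *
plan()
im,c=knob((.583,-.322)); cv2.imwrite('pics/w1.png',im[:,:,::-1])
E
```

```text
at [ 0.578 -0.327  0.251] yaw -0.1 t 2.1 | twist -0.00  dx 0.000 dy -0.000 dz -0.000
lid 0.8 [ 0.587 -0.33 ] [75. 79.] -0.122
lid 0.78 [ 0.42  -0.348] [80. 98.] -0.199
```

View pics/w1.png

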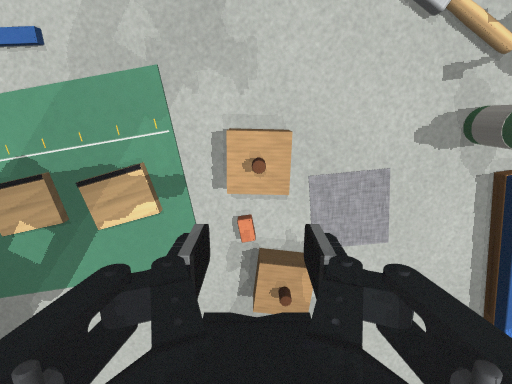

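The wrist view shows the lid top centred near (259,161), with its knob at (258,166) and the wax block at (246,228). I'll grasp the knob at about (0.587, -0.330).

```bash
python3 -c "
from h import *
print(pix2w('wrist',[[259,163],[258,166]],.065),pix2w('wrist',[[259,161.5]],.043))
plan(.587,-.330,.07,-.12)"
```

```text
[[ 0.592 -0.327  0.065]
 [ 0.589 -0.325  0.065]] [[ 0.59  -0.327  0.043]]
at [ 0.58  -0.324  0.25 ] yaw -0.094 t 2.2 | twist 0.26  dx 0.074 dy 0.052 dz 1.797
```

Request:
{"api": "apply_moves", "payload": {"targets": [{"translation":[0,0,0],"twist":0.26,"hand":0.6},{"translation":[0.1,0.02,0.45],"twist":0,"hand":0.6},{"translation":[0,0,0.45],"twist":0,"hand":0.6},{"translation":[0,0,0.45],"twist":0,"hand":0.6},{"translation":[0,0,0.25],"twist":0,"hand":0.5},{"translation":[0,0,0.2],"twist":0,"hand":0.5},{"translation":[0,0,0],"twist":0,"hand":0},{"translation":[0,0,0],"twist":0,"hand":0}]}}

```text
time: 3.05
tool_pos: [0.5857, -0.3324, 0.0707]
tool_rot: [0.0, 0.998, -0.064, -0.0]
contact_force: [-0.0, -0.1, -0.2]
gripper_width: 0.171
grasp_force: 28.5
```

Request:
{"api": "apply_moves", "payload": {"targets": [{"translation":[0,0,0],"twist":0,"hand":0},{"translation":[0,0,0],"twist":0,"hand":0},{"translation":[0,0,0],"twist":0,"hand":0},{"translation":[0,0,0],"twist":0,"hand":0},{"translation":[0,0,0],"twist":0,"hand":0}]}}

```text
time: 3.55
tool_pos: [0.5865, -0.3314, 0.0706]
tool_rot: [0.0, 0.998, -0.063, 0.0]
contact_force: [-0.1, 0.6, -0.3]
gripper_width: 0.156
grasp_force: 58.5
```

Request:
{"api": "apply_moves", "payload": {"targets": [{"translation":[0,0,-0.1],"twist":0,"hand":0},{"translation":[0,0,-0.2],"twist":0,"hand":0},{"translation":[0,0,-0.3],"twist":0,"hand":0},{"translation":[0,0,-0.3],"twist":0,"hand":0},{"translation":[0,0,-0.2],"twist":0,"hand":0},{"translation":[0,0,0],"twist":0,"hand":0}]}}

```text
time: 4.15
tool_pos: [0.5885, -0.3327, 0.1859]
tool_rot: [0.002, 0.998, -0.063, 0.004]
contact_force: [0.8, -0.3, -0.4]
gripper_width: 0.157
grasp_force: 58.5
```

```bash
python3 -c "
from h import *
for i in range(4): plan(.50,-.446)
s=state();print(s['gripper_width'],s['contact_force'])
save('scene','s1.png')
for q in ['sleeve_blue','sleeve_red','sleeve_yellow']:
  print(q,[(np.round(r['point'],3),round(r['score'],2)) for r in recognise('scene',q)])
plan()
"
```

```text
at [ 0.588 -0.333  0.186] yaw -0.126 t 4.2 | twist -0.00  dx -0.736 dy 1.235 dz -0.000
at [ 0.588 -0.333  0.186] yaw -0.126 t 4.2 | twist -0.00  dx -0.736 dy 1.235 dz -0.000
at [ 0.588 -0.333  0.186] yaw -0.126 t 4.2 | twist -0.00  dx -0.736 dy 1.235 dz -0.000
at [ 0.588 -0.333  0.186] yaw -0.126 t 4.2 | twist -0.00  dx -0.736 dy 1.235 dz -0.000
0.1565599093587909 [ 0.754 -0.258 -0.43 ]
sleeve_blue [(array([ 0.6  , -0.301,  0.012]), 0.61)]
sleeve_red [(array([ 0.59 , -0.318,  0.032]), 0.61), (array([0.541, 0.123, 0.019]), 0.32)]
sleeve_yellow []
at [ 0.586 -0.331  0.178] yaw -0.126 t 4.3 | twist -0.00  dx 0.000 dy -0.000 dz -0.000
```

View scene.

```bash
python3 -c "
import cv2
im=cv2.imread('pics/s1.png')[80:220,100:320];cv2.imwrite('pics/s1c.png',cv2.resize(im,None,fx=3,fy=3,interpolation=2))"
```

```text
(no output)
```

View pics/s1c.png

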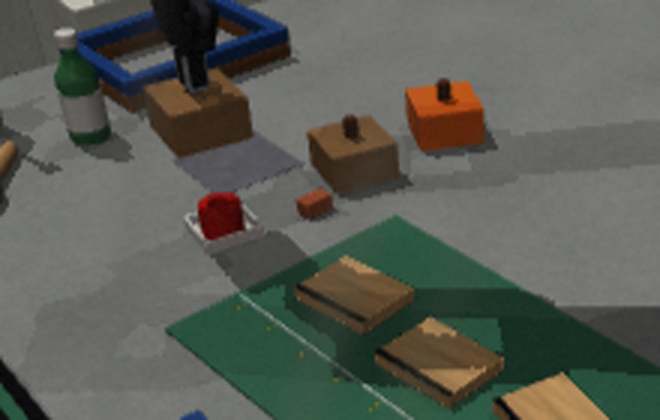

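The scene shows a red sleeve in this tray, so I'm closing the box.

Request:
{"api": "apply_moves", "payload": {"targets": [{"translation":[0,0,0.3],"twist":0,"hand":0},{"translation":[0,0,0.3],"twist":0,"hand":0},{"translation":[0,0,0.2],"twist":0,"hand":0},{"translation":[0,0,0.15],"twist":0,"hand":0},{"translation":[0,0,0.1],"twist":0,"hand":0},{"translation":[0,0,0.05],"twist":0,"hand":0},{"translation":[0,0,0],"twist":0,"hand":0},{"translation":[0,0,0],"twist":0,"hand":0}]}}

```text
time: 5.15
tool_pos: [0.587, -0.3318, 0.0711]
tool_rot: [0.0, 0.998, -0.063, 0.001]
contact_force: [-0.9, -1.1, -0.3]
gripper_width: 0.155
grasp_force: 58.6
```

Request:
{"api": "apply_moves", "payload": {"targets": [{"translation":[0,0,0],"twist":0,"hand":0.6},{"translation":[0,0,0],"twist":0,"hand":0.6},{"translation":[0,0,0],"twist":0,"hand":0.6},{"translation":[0,0,-0.2],"twist":0,"hand":0.6},{"translation":[0,0,-0.4],"twist":0,"hand":0.6},{"translation":[0,0,-0.4],"twist":0,"hand":0.6},{"translation":[0,0,-0.4],"twist":0,"hand":0.6},{"translation":[0,0,-0.4],"twist":0,"hand":0.6}]}}

```text
time: 5.95
tool_pos: [0.5863, -0.3313, 0.2521]
tool_rot: [0.0, 0.998, -0.063, 0.0]
contact_force: [0.8, 0.3, -1.4]
gripper_width: 0.598
grasp_force: 0.0
```

```bash
python3 -c "
from h import *
grab_frame('top')
for r in regions_of('top','lid_1'): print(*rect('top',r['pixels'],.043))
plan(.408,-.345,.25,-.2)"
```

```text
[ 0.584 -0.317] [69. 82.] -0.141
[0.412 0.315] [77. 89.] 0.03
[0.495 0.291] [28. 23.] 0.774
at [ 0.589 -0.333  0.26 ] yaw -0.126 t 6.0 | twist 0.74  dx -1.752 dy 0.474 dz 0.096
```

Request:
{"api": "apply_moves", "payload": {"targets": [{"translation":[0,0,0],"twist":0.74,"hand":0.6},{"translation":[-0.4,0.1,0],"twist":0,"hand":0.6},{"translation":[-0.4,0.1,0],"twist":0,"hand":0.6},{"translation":[-0.4,0.1,0],"twist":0,"hand":0.6},{"translation":[-0.4,0.1,0],"twist":0,"hand":0.6},{"translation":[-0.15,0.07,0],"twist":0,"hand":0.6},{"translation":[0,0,0],"twist":0,"hand":0.6},{"translation":[0,0,0],"twist":0,"hand":0.6}]}}

```text
time: 6.85
tool_pos: [0.406, -0.3428, 0.2504]
tool_rot: [0.0, 0.995, -0.1, 0.0]
contact_force: [-0.3, -0.7, -0.2]
gripper_width: 0.602
grasp_force: 0.0
```

```bash
python3 -c "
from h import *
plan(); im,c=knob((.408,-.345)); cv2.imwrite('pics/w2.png',im[:,:,::-1]); plan(.41,-.345,.07,-.2)"
```

```text
at [ 0.406 -0.343  0.25 ] yaw -0.201 t 6.8 | twist -0.00  dx 0.000 dy -0.000 dz -0.000
lid 0.91 [ 0.41  -0.346] [77. 81.] -0.237
lid 0.97 [ 0.565 -0.327] [77. 49.] -0.2
lid 0.85 [ 0.283 -0.352] [81. 94.] -0.418
at [ 0.407 -0.343  0.25 ] yaw -0.199 t 7.0 | twist 0.01  dx 0.038 dy 0.016 dz 1.803
```

View pics/w2.png

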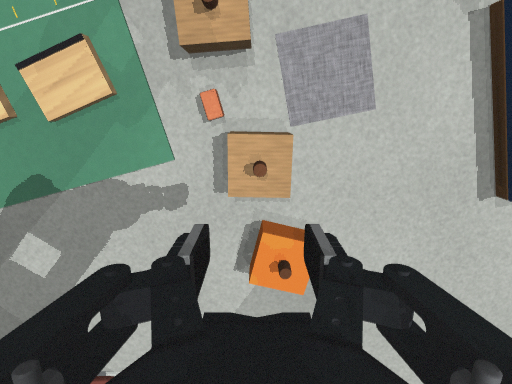

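The wrist view shows the second kraft lid at (260,164), square in view, with the orange look-alike behind it at (280,260). I'll grasp this one.

Request:
{"api": "apply_moves", "payload": {"targets": [{"translation":[0.04,0.02,0.45],"twist":0.1,"hand":0.6},{"translation":[0,0,0.45],"twist":0.1,"hand":0.6},{"translation":[0,0,0.45],"twist":0,"hand":0.6},{"translation":[0,0,0.25],"twist":0,"hand":0.5},{"translation":[0,0,0.2],"twist":0,"hand":0.5},{"translation":[0,0,0],"twist":0,"hand":0},{"translation":[0,0,0],"twist":0,"hand":0},{"translation":[0,0,0],"twist":0,"hand":0}]}}

```text
time: 7.75
tool_pos: [0.4103, -0.3462, 0.0719]
tool_rot: [0.001, 0.994, -0.11, 0.001]
contact_force: [0.7, -0.2, -0.8]
gripper_width: 0.159
grasp_force: 58.5
```

Request:
{"api": "apply_moves", "payload": {"targets": [{"translation":[0,0,0],"twist":0,"hand":0},{"translation":[0,0,0],"twist":0,"hand":0},{"translation":[0,0,-0.1],"twist":0,"hand":0},{"translation":[0,0,-0.2],"twist":0,"hand":0},{"translation":[0,0,-0.3],"twist":0,"hand":0},{"translation":[0,0,-0.3],"twist":0,"hand":0},{"translation":[0,0,-0.2],"twist":0,"hand":0},{"translation":[0,0,0],"twist":0,"hand":0}]}}

```text
time: 8.55
tool_pos: [0.4107, -0.3473, 0.1855]
tool_rot: [0.003, 0.994, -0.11, 0.003]
contact_force: [0.7, -0.5, -0.4]
gripper_width: 0.158
grasp_force: 58.5
```

```bash
python3 -c "
from h import *
print(state()['gripper_width'])
im=save('scene','s2.png')
for q in ['sleeve_blue','sleeve_red','sleeve_yellow']:
  print(q,[(np.round(r['point'],3),round(r['score'],2)) for r in recognise('scene',q)])
plan(.5,-.446)
u,v=w2pix('scene',[.41,-.346,.025])[0].astype(int);print(u,v)
print(im[v-8:v+9:4,u-8:u+9:4].tolist())
"
```

```text
0.15836778626483486
sleeve_blue [(array([ 0.558, -0.132,  0.019]), 0.42)]
sleeve_red []
sleeve_yellow [(array([ 0.414, -0.336,  0.028]), 0.46)]
at [ 0.408 -0.345  0.179] yaw -0.22 t 8.8 | twist -0.00  dx 1.115 dy 0.789 dz -0.000
217 129
[[[116, 118, 113], [114, 117, 113], [113, 115, 111], [112, 114, 112], [112, 114, 111]], [[117, 119, 115], [173, 142, 56], [145, 114, 33], [165, 133, 52], [112, 111, 107]], [[118, 117, 115], [137, 107, 28], [108, 84, 26], [100, 79, 30], [111, 110, 107]], [[105, 102, 98], [96, 74, 17], [104, 81, 27], [88, 71, 31], [113, 110, 106]], [[89, 86, 84], [99, 76, 23], [102, 84, 37], [98, 93, 85], [90, 88, 84]]]
```

The pixels at that tray are yellow, so blue must be in the left box. I'm closing this one.

Request:
{"api": "apply_moves", "payload": {"targets": [{"translation":[0,0,0.3],"twist":0,"hand":0},{"translation":[0,0,0.3],"twist":0,"hand":0},{"translation":[0,0,0.2],"twist":0,"hand":0},{"translation":[0,0,0.15],"twist":0,"hand":0},{"translation":[0,0,0.1],"twist":0,"hand":0},{"translation":[0,0,0.05],"twist":0,"hand":0},{"translation":[0,0,0],"twist":0,"hand":0},{"translation":[0,0,0],"twist":0,"hand":0}]}}

```text
time: 9.55
tool_pos: [0.4096, -0.346, 0.071]
tool_rot: [0.001, 0.994, -0.11, 0.001]
contact_force: [0.7, -0.1, -1.0]
gripper_width: 0.155
grasp_force: 58.7
```

Request:
{"api": "apply_moves", "payload": {"targets": [{"translation":[0,0,0],"twist":0,"hand":0.6},{"translation":[0,0,0],"twist":0,"hand":0.6},{"translation":[0,0,0],"twist":0,"hand":0.6},{"translation":[0,0,-0.2],"twist":0,"hand":0.6},{"translation":[0,0,-0.4],"twist":0,"hand":0.6},{"translation":[0,0,-0.4],"twist":0,"hand":0.6},{"translation":[0,0,-0.4],"twist":0,"hand":0.6},{"translation":[0,0,-0.4],"twist":0,"hand":0.6}]}}

```text
time: 10.35
tool_pos: [0.4089, -0.3452, 0.252]
tool_rot: [0.0, 0.994, -0.11, 0.0]
contact_force: [0.2, 0.1, -0.6]
gripper_width: 0.597
grasp_force: 0.0
```

```bash
python3 -c "
from h import *
grab_frame('wrist');c=get_calibration('wrist')
for r in regions_of('wrist','lid_1'): print(*rect('wrist',r['pixels'],.043,c))
plan(.41,.31,.25,0.06)"
```

```text
[ 0.415 -0.35 ] [80. 81.] -0.222
[ 0.283 -0.357] [82. 94.] -0.448
[ 0.577 -0.332] [80. 57.] -0.133
at [ 0.411 -0.348  0.258] yaw -0.22 t 10.4 | twist -2.80  dx 0.381 dy -6.567 dz 0.084
```

Request:
{"api": "apply_moves", "payload": {"targets": [{"translation":[0,0,0],"twist":-0.93,"hand":0.6},{"translation":[0,0,0],"twist":-0.93,"hand":0.6},{"translation":[0,0,0],"twist":-0.94,"hand":0.6},{"translation":[0.2,-0.3,0],"twist":0,"hand":0.6},{"translation":[0.2,-0.4,0],"twist":0,"hand":0.6},{"translation":[0,-0.4,0],"twist":0,"hand":0.6},{"translation":[0,-0.4,0],"twist":0,"hand":0.6},{"translation":[0,-0.4,0],"twist":0,"hand":0.6}]}}

```text
time: 11.25
tool_pos: [0.4372, -0.1518, 0.2496]
tool_rot: [-0.0, 1.0, 0.03, -0.0]
contact_force: [-0.5, 0.5, -0.5]
gripper_width: 0.598
grasp_force: 0.0
```

Request:
{"api": "apply_moves", "payload": {"targets": [{"translation":[0,-0.45,0],"twist":0,"hand":0.6},{"translation":[0,-0.45,0],"twist":0,"hand":0.6},{"translation":[0,-0.45,0],"twist":0,"hand":0.6},{"translation":[0,-0.45,0],"twist":0,"hand":0.6},{"translation":[0,-0.45,0],"twist":0,"hand":0.6},{"translation":[0,-0.45,0],"twist":0,"hand":0.6},{"translation":[0,-0.45,0],"twist":0,"hand":0.6},{"translation":[0,-0.45,0],"twist":0,"hand":0.6}]}}

```text
time: 12.05
tool_pos: [0.4154, 0.2078, 0.2499]
tool_rot: [0.0, 1.0, 0.03, 0.0]
contact_force: [0.5, -0.3, -0.4]
gripper_width: 0.6
grasp_force: 0.0
```

```bash
python3 -c "
from h import *
plan(.41,.31,.25,0.06)"
```

```text
at [0.415 0.208 0.25 ] yaw 0.06 t 12.1 | twist 0.00  dx 0.007 dy -1.023 dz -0.001
```

Request:
{"api": "apply_moves", "payload": {"targets": [{"translation":[0,-0.45,0],"twist":0,"hand":0.6},{"translation":[0,-0.45,0],"twist":0,"hand":0.6},{"translation":[0,-0.12,0],"twist":0,"hand":0.6},{"translation":[0,0,0],"twist":0,"hand":0.6},{"translation":[0,0,0],"twist":0,"hand":0.6},{"translation":[0,0,0],"twist":0,"hand":0.6}]}}

```text
time: 12.65
tool_pos: [0.4103, 0.3065, 0.2501]
tool_rot: [0.0, 1.0, 0.029, -0.0]
contact_force: [0.3, -0.5, 0.2]
gripper_width: 0.604
grasp_force: 0.0
```

```bash
python3 -c "
from h import *
plan(); im,c=knob((.41,.31)); cv2.imwrite('pics/w3.png',im[:,:,::-1]); plan(.41,.31,.07,.06)"
```

```text
at [0.41  0.307 0.25 ] yaw 0.058 t 12.7 | twist -0.00  dx 0.000 dy 0.000 dz -0.000
lid 0.66 [0.413 0.319] [80. 78.] 0.077
at [0.41  0.307 0.25 ] yaw 0.058 t 12.8 | twist -0.02  dx -0.002 dy -0.034 dz 1.803
```

View pics/w3.png

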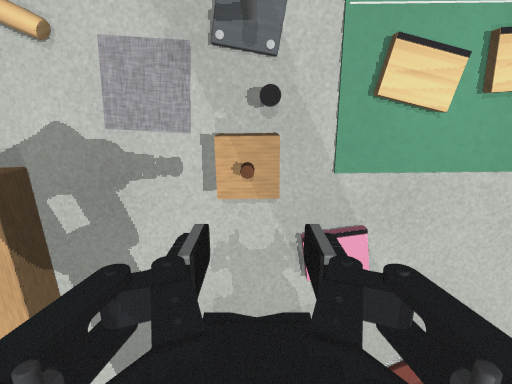

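The left lid's top is centred at (247,166) in the wrist view, with its knob at (247,170) and the pin pot at (270,95). I'll grasp at about (0.412, 0.317).

Request:
{"api": "apply_moves", "payload": {"targets": [{"translation":[0.02,-0.1,0.45],"twist":0,"hand":0.6},{"translation":[0,0,0.45],"twist":0,"hand":0.6},{"translation":[0,0,0.45],"twist":0,"hand":0.6},{"translation":[0,0,0.25],"twist":0,"hand":0.5},{"translation":[0,0,0.2],"twist":0,"hand":0.5},{"translation":[0,0,0],"twist":0,"hand":0},{"translation":[0,0,0],"twist":0,"hand":0},{"translation":[0,0,0],"twist":0,"hand":0}]}}

```text
time: 13.55
tool_pos: [0.4127, 0.3182, 0.0722]
tool_rot: [-0.001, 1.0, 0.03, 0.001]
contact_force: [-0.2, 0.5, -1.1]
gripper_width: 0.159
grasp_force: 58.5
```

Request:
{"api": "apply_moves", "payload": {"targets": [{"translation":[0,0,0],"twist":0,"hand":0},{"translation":[0,0,0],"twist":0,"hand":0},{"translation":[0,0,-0.1],"twist":0,"hand":0},{"translation":[0,0,-0.2],"twist":0,"hand":0},{"translation":[0,0,-0.3],"twist":0,"hand":0},{"translation":[0,0,-0.3],"twist":0,"hand":0},{"translation":[0,0,-0.2],"twist":0,"hand":0},{"translation":[0,0,0],"twist":0,"hand":0}]}}

```text
time: 14.35
tool_pos: [0.4136, 0.3192, 0.1854]
tool_rot: [-0.002, 1.0, 0.03, 0.004]
contact_force: [-0.2, 0.4, -0.2]
gripper_width: 0.157
grasp_force: 58.5
```

```bash
python3 -c "
from h import *
print(state()['gripper_width'])
im=grab_frame('scene')
for q in ['sleeve_blue']:
  print(q,[(np.round(r['point'],3),round(r['score'],2)) for r in recognise('scene',q)])
u,v=w2pix('scene',[.41,.317,.025])[0].astype(int);print(im[v-8:v+9:8,u-8:u+9:8].tolist())
plan(.504,.442,.072,.06)
"
```

```text
0.1574732853349339
sleeve_blue [(array([0.419, 0.325, 0.029]), 0.84)]
[[[109, 111, 108], [25, 52, 116], [95, 96, 94]], [[9, 28, 68], [11, 38, 94], [11, 31, 74]], [[5, 24, 67], [12, 30, 74], [8, 25, 68]]]
at [0.411 0.318 0.181] yaw 0.06 t 14.4 | twist -0.00  dx 0.998 dy -1.182 dz 1.087
```

Request:
{"api": "apply_moves", "payload": {"targets": [{"translation":[0.33,-0.39,0],"twist":0,"hand":0},{"translation":[0.33,-0.39,0],"twist":0,"hand":0},{"translation":[0.34,-0.4,0],"twist":0,"hand":0},{"translation":[0,0,0.3],"twist":0,"hand":0},{"translation":[0,0,0.3],"twist":0,"hand":0},{"translation":[0,0,0.25],"twist":0,"hand":0},{"translation":[0,0,0.15],"twist":0,"hand":0},{"translation":[0,0,0.08],"twist":0,"hand":0}]}}

```text
time: 15.25
tool_pos: [0.4995, 0.4367, 0.0705]
tool_rot: [0.002, 1.0, 0.03, -0.003]
contact_force: [-10.6, -6.8, 23.9]
gripper_width: 0.156
grasp_force: 61.2
```

Request:
{"api": "apply_moves", "payload": {"targets": [{"translation":[0,0,0],"twist":0,"hand":0},{"translation":[0,0,0],"twist":0,"hand":0},{"translation":[0,0,0],"twist":0,"hand":0.7},{"translation":[0,0,0],"twist":0,"hand":0.7},{"translation":[0,0,0],"twist":0,"hand":0.7},{"translation":[0,0,-0.3],"twist":0,"hand":1},{"translation":[0,0,-0.45],"twist":0,"hand":1},{"translation":[0,0,-0.45],"twist":0,"hand":1}]}}

```text
time: 16.05
tool_pos: [0.5008, 0.4375, 0.1928]
tool_rot: [0.001, 1.0, 0.03, -0.001]
contact_force: [1.4, 1.2, 0.4]
gripper_width: 0.999
grasp_force: 0.0
```

```bash
python3 -c "
from h import *
plan(.411,.318,.25,.06)
"
```

```text
at [0.501 0.438 0.193] yaw 0.06 t 16.1 | twist -0.00  dx -0.968 dy 1.139 dz -0.572
```

Request:
{"api": "apply_moves", "payload": {"targets": [{"translation":[-0.32,0.38,-0.2],"twist":0,"hand":1},{"translation":[-0.32,0.38,-0.2],"twist":0,"hand":1},{"translation":[-0.32,0.38,-0.17],"twist":0,"hand":1},{"translation":[0,0,0],"twist":0,"hand":1},{"translation":[0,0,0],"twist":0,"hand":1},{"translation":[0,0,0],"twist":0,"hand":1},{"translation":[0,0,0],"twist":0,"hand":1}]}}

```text
time: 16.75
tool_pos: [0.4181, 0.3261, 0.2451]
tool_rot: [0.0, 1.0, 0.03, -0.001]
contact_force: [0.0, -0.2, -0.8]
gripper_width: 1.002
grasp_force: 0.0
```

```bash
python3 - <<'E'
from h import *
plan(); c=get_calibration('wrist'); im=save('wrist','w4.png')
hsv=cv2.cvtColor(im,cv2.COLOR_RGB2HSV); b=cv2.inRange(hsv,(100,120,40),(130,255,255))
n,l,st,ce=cv2.connectedComponentsWithStats(b)
for k in range(1,n):
    if st[k,4]>200: print(st[k],ce[k],pix2w('wrist',[ce[k]],.037,c))
for q in ['sleeve_blue','tray_1','post']:
  for r in regions_of('wrist',q)[:2]:
    z={'s':.037,'t':.014,'p':.01}[q[0]]; print(q,round(r['score'],2),*rect('wrist',r['pixels'],z,c))
E
```

```text
at [0.418 0.326 0.245] yaw 0.06 t 16.8 | twist -0.00  dx 0.000 dy 0.000 dz -0.000
[245 155  36  38 912] [262.474 174.073] [[0.413 0.319 0.037]]
sleeve_blue 0.92 [0.413 0.32 ] [48. 41.] 0.061
tray_1 0.78 [0.413 0.318] [64. 63.] 0.061
post 0.97 [0.578 0.327] [81. 66.] -0.091
post 0.24 [0.547 0.04 ] [67. 13.] 0.298
```

View pics/w4.png

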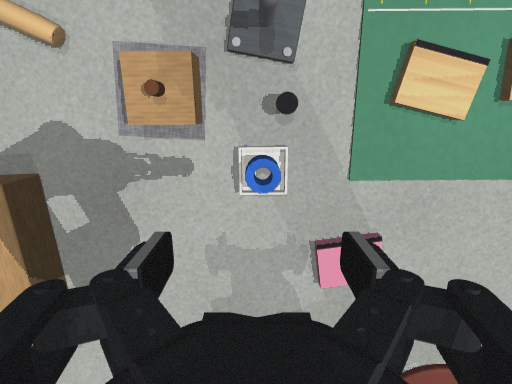

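The wrist view shows the blue sleeve at (262,174) in its tray, the parked lid at (163,88) and the pin pot at (286,103). I'll descend and grip the sleeve.

Request:
{"api": "apply_moves", "payload": {"targets": [{"translation":[-0.05,0.07,0.4],"twist":0,"hand":1},{"translation":[0,0,0.45],"twist":0,"hand":1},{"translation":[0,0,0.45],"twist":0,"hand":1},{"translation":[0,0,0.4],"twist":0,"hand":1},{"translation":[0,0,0.25],"twist":0,"hand":1},{"translation":[0,0,0.12],"twist":0,"hand":1},{"translation":[0,0,0],"twist":0,"hand":1},{"translation":[0,0,0],"twist":0,"hand":0.3}]}}

```text
time: 17.75
tool_pos: [0.4142, 0.319, 0.0401]
tool_rot: [-0.0, 1.0, 0.03, 0.001]
contact_force: [-0.4, 0.1, 0.0]
gripper_width: 0.858
grasp_force: 0.0
```

Request:
{"api": "apply_moves", "payload": {"targets": [{"translation":[0,0,0],"twist":0,"hand":0},{"translation":[0,0,0],"twist":0,"hand":0},{"translation":[0,0,0],"twist":0,"hand":0},{"translation":[0,0,0],"twist":0,"hand":0},{"translation":[0,0,0],"twist":0,"hand":0}]}}

```text
time: 18.25
tool_pos: [0.4149, 0.3193, 0.0413]
tool_rot: [-0.001, 1.0, 0.03, 0.002]
contact_force: [0.3, 0.2, 5.3]
gripper_width: 0.491
grasp_force: 61.1
```

Request:
{"api": "apply_moves", "payload": {"targets": [{"translation":[0,0,-0.1],"twist":0,"hand":0},{"translation":[0,0,-0.3],"twist":0,"hand":0},{"translation":[0,0,-0.4],"twist":0,"hand":0},{"translation":[0,0,-0.4],"twist":0,"hand":0},{"translation":[0.35,0,-0.2],"twist":0,"hand":0},{"translation":[0.35,0,0],"twist":0,"hand":0},{"translation":[0,0,0],"twist":0,"hand":0},{"translation":[0,0,0],"twist":0,"hand":0}]}}

```text
time: 19.05
tool_pos: [0.4829, 0.3222, 0.1787]
tool_rot: [0.0, 1.0, 0.03, -0.001]
contact_force: [-0.0, 0.3, -0.6]
gripper_width: 0.487
grasp_force: 60.8
```

Request:
{"api": "apply_moves", "payload": {"targets": [{"translation":[0,0,0],"twist":0,"hand":0},{"translation":[0,0,0],"twist":0,"hand":0},{"translation":[0,0,0],"twist":0,"hand":0}]}}

```text
time: 19.35
tool_pos: [0.4821, 0.3225, 0.1785]
tool_rot: [0.0, 1.0, 0.03, -0.0]
contact_force: [0.2, 0.6, -0.3]
gripper_width: 0.488
grasp_force: 60.8
```

```bash
python3 - <<'E'
from h import *
plan(); c=get_calibration('wrist'); im=grab_frame('wrist'); cv2.imwrite('pics/w5.png',cv2.resize(im[:,:,::-1],(768,576)))
print(state()['gripper_width'])
for r in regions_of('wrist','post')[:2]: print(round(r['score'],2),*rect('wrist',r['pixels'],.01,c))
for r in regions_of('wrist','sleeve_blue')[:2]: v,u=np.nonzero(r['pixels']);print(u.min(),u.max(),v.min(),v.max())
E
```

```text
at [0.482 0.322 0.179] yaw 0.06 t 19.4 | twist -0.00  dx 0.000 dy 0.000 dz -0.000
0.48568008160571713
0.57 [0.587 0.326] [81. 81.] -0.116
215 298 200 295
```

View pics/w5.png

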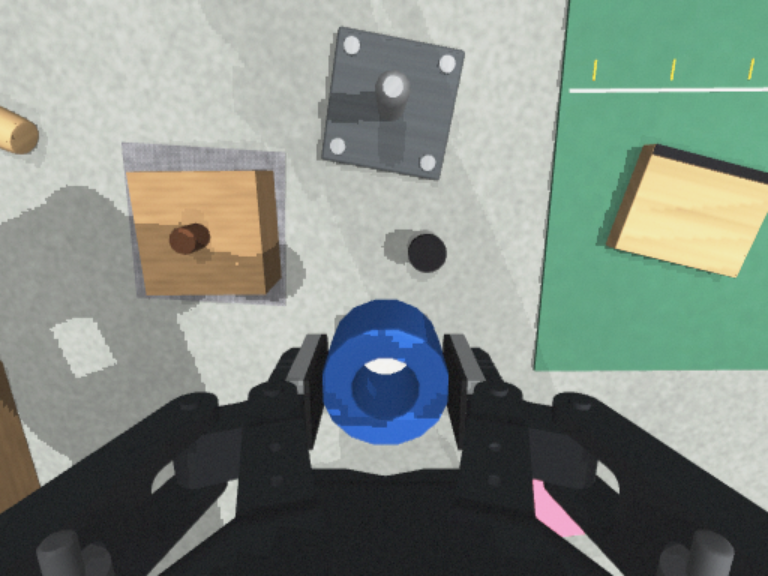

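The wrist view shows the post tip at (262,57) and the sleeve's top ring centred at (257,256), in original pixels. The foot centre comes out at (0.587, 0.326) from both cameras.

```bash
python3 - <<'E'
from h import *
print('sleeve',pix2w('wrist',[[257,256]],.1745),'tip',pix2w('wrist',[[262,57.5]],.078))
plan(.587,.326,.165)
E
```

```text
sleeve [[0.48  0.323 0.174]] tip [[0.587 0.326 0.078]]
at [0.483 0.323 0.179] yaw 0.06 t 19.5 | twist -0.00  dx 1.044 dy 0.028 dz 0.138
```

Request:
{"api": "apply_moves", "payload": {"targets": [{"translation":[0.3,0.01,0],"twist":0,"hand":0},{"translation":[0.3,0.01,0],"twist":0,"hand":0},{"translation":[0.3,0.01,0],"twist":0,"hand":0},{"translation":[0.17,0,0],"twist":0,"hand":0},{"translation":[0,0,0.25],"twist":0,"hand":0},{"translation":[0,0,0.25],"twist":0,"hand":0},{"translation":[0,0,0],"twist":0,"hand":0},{"translation":[0,0,0],"twist":0,"hand":0}]}}

```text
time: 20.3
tool_pos: [0.5896, 0.3258, 0.1285]
tool_rot: [0.0, 1.0, 0.03, -0.001]
contact_force: [-1.0, -0.2, 0.3]
gripper_width: 0.486
grasp_force: 60.8
```

```bash
python3 - <<'E'
from h import *
plan(); c=get_calibration('wrist'); im=grab_frame('wrist'); cv2.imwrite('pics/w6.png',cv2.resize(im[100:300,150:370,::-1],None,fx=2.5,fy=2.5))
z=state()['tool_pos'][2]-.004
print(w2pix('wrist',[[.587,.326,.078],[.587,.326,z]],c)-[150,100])
E
```

```text
at [0.59  0.326 0.128] yaw 0.06 t 20.3 | twist -0.00  dx 0.000 dy 0.000 dz -0.000
[[107.095 121.233]
 [107.256 158.231]]
```

View pics/w6.png

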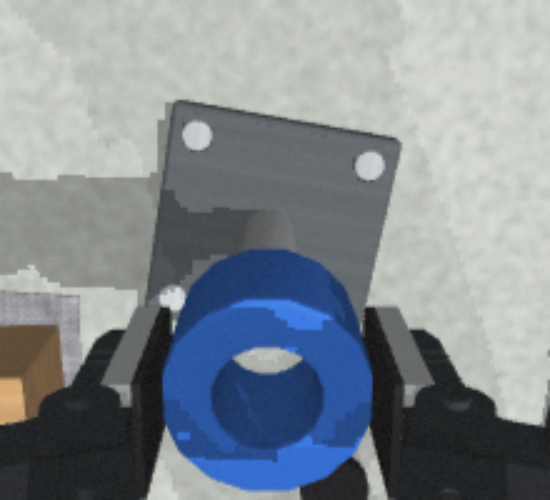

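The top ring's centre is at crop position (107,157.6), against a predicted (107.3,158.2) for the post axis. They are aligned, so I'll descend.

Request:
{"api": "apply_moves", "payload": {"targets": [{"translation":[0,0,0.1],"twist":0,"hand":0},{"translation":[0,0,0.1],"twist":0,"hand":0},{"translation":[0,0,0.1],"twist":0,"hand":0},{"translation":[0,0,0.1],"twist":0,"hand":0},{"translation":[0,0,0],"twist":0,"hand":0}]}}

```text
time: 20.85
tool_pos: [0.5892, 0.3254, 0.0864]
tool_rot: [0.001, 1.0, 0.03, -0.001]
contact_force: [1.1, 0.2, -0.5]
gripper_width: 0.489
grasp_force: 60.9
```

No contact force, so the sleeve is on the post. I'll continue down.

Request:
{"api": "apply_moves", "payload": {"targets": [{"translation":[0,0,0.1],"twist":0,"hand":0},{"translation":[0,0,0.1],"twist":0,"hand":0},{"translation":[0,0,0.1],"twist":0,"hand":0},{"translation":[0,0,0.05],"twist":0,"hand":0},{"translation":[0,0,0.02],"twist":0,"hand":0},{"translation":[0,0,0],"twist":0,"hand":0}]}}

```text
time: 21.45
tool_pos: [0.5898, 0.3258, 0.0514]
tool_rot: [0.0, 1.0, 0.03, -0.0]
contact_force: [0.6, -0.4, -0.9]
gripper_width: 0.488
grasp_force: 60.9
```

Request:
{"api": "apply_moves", "payload": {"targets": [{"translation":[0,0,0.02],"twist":0,"hand":0},{"translation":[0,0,0.01],"twist":0,"hand":0},{"translation":[0,0,0],"twist":0,"hand":0}]}}

```text
time: 21.75
tool_pos: [0.5901, 0.3259, 0.049]
tool_rot: [-0.0, 1.0, 0.03, 0.0]
contact_force: [0.6, 0.4, -0.9]
gripper_width: 0.483
grasp_force: 60.9
```

Request:
{"api": "apply_moves", "payload": {"targets": [{"translation":[0,0,0],"twist":0,"hand":0.8},{"translation":[0,0,0],"twist":0,"hand":0.8},{"translation":[0,0,0],"twist":0,"hand":0.8},{"translation":[0,0,-0.2],"twist":0,"hand":0.8},{"translation":[0,0,-0.45],"twist":0,"hand":0.8},{"translation":[0,0,-0.45],"twist":0,"hand":0.8},{"translation":[-0.4,0,-0.45],"twist":0,"hand":0.6},{"translation":[-0.4,0,-0.45],"twist":0,"hand":0.6}]}}

```text
time: 22.55
tool_pos: [0.5235, 0.3218, 0.2357]
tool_rot: [-0.0, 1.0, 0.029, 0.001]
contact_force: [0.1, 0.3, -1.1]
gripper_width: 0.599
grasp_force: 0.0
```

```bash
python3 - <<'E'
from h import *
c=get_calibration('wrist'); im=grab_frame('wrist'); cv2.imwrite('pics/w7.png',im[:,:,::-1])
for r in regions_of('wrist','sleeve_blue')[:1]: v,u=np.nonzero(r['pixels']);print('sl',np.round(rect('wrist',r['pixels'],.044,c)[0],3))
for r in regions_of('wrist','lid_1')[:3]: print(*rect('wrist',r['pixels'],.043,c))
grab_frame('scene')
print(recognise('scene','sleeve_blue')[:1])
plan(.504,.44,.25,.06)
E
```

```text
sl [0.585 0.326]
[0.504 0.435] [81. 86.] 0.061
[{'point': [0.5977, 0.3373, 0.0382], 'score': 0.92}]
at [0.524 0.322 0.233] yaw 0.06 t 22.8 | twist -0.00  dx -0.125 dy -1.191 dz -0.166
```

View pics/w7.png

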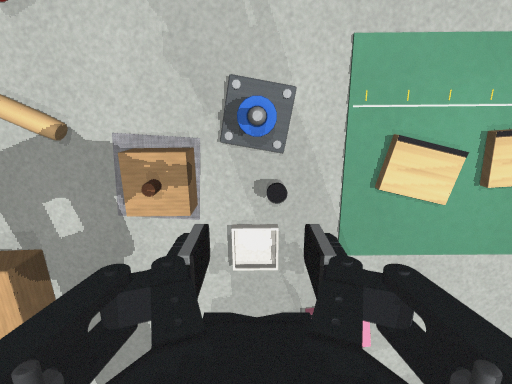

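The blue sleeve is seated on the post at (257,116), and the lid is on the felt at (157,182). Next I'll fetch the lid.

Request:
{"api": "apply_moves", "payload": {"targets": [{"translation":[-0.04,-0.4,0],"twist":0,"hand":0.6},{"translation":[-0.04,-0.4,-0.1],"twist":0,"hand":0.6},{"translation":[-0.04,-0.36,-0.07],"twist":0,"hand":0.6},{"translation":[0,0,0],"twist":0,"hand":0.6},{"translation":[0,0,0],"twist":0,"hand":0.6},{"translation":[0,0,0],"twist":0,"hand":0.6},{"translation":[0,0,0],"twist":0,"hand":0.6}]}}

```text
time: 23.5
tool_pos: [0.5051, 0.4357, 0.2492]
tool_rot: [0.001, 1.0, 0.029, -0.001]
contact_force: [0.9, -0.1, 0.5]
gripper_width: 0.598
grasp_force: 0.0
```

```bash
python3 - <<'E'
from h import *
plan(); im,c=knob((.504,.44))
u,v=w2pix('wrist',[.504,.44,.065],c)[0].astype(int)
# wood top face: brownish, then dark knob inside
g=cv2.cvtColor(im,cv2.COLOR_RGB2HSV)
r=max(regions_of('wrist','lid_1'),key=lambda r:r['pixels'].sum())['pixels']
k=(im.max(2)<95)&cv2.morphologyEx(r.astype(np.uint8),cv2.MORPH_CLOSE,np.ones((25,25))).astype(bool)
n,l,st,ce=cv2.connectedComponentsWithStats(k.astype(np.uint8))
for i in range(1,n):
    if st[i,4]>40: print(st[i],ce[i],pix2w('wrist',[ce[i]],.055,c))
yy,xx=np.nonzero(r); print(xx.min(),xx.max(),yy.min(),yy.max())
plan(.504,.44,.07)
E
```

```text
at [0.505 0.436 0.249] yaw 0.058 t 23.5 | twist -0.00  dx 0.000 dy 0.000 dz -0.000
lid 0.59 [0.55  0.178] [251. 124.] 0.081
lid 0.71 [0.503 0.44 ] [81. 77.] 0.059
[441  25   8  49  64] [444.312  48.172] [[0.645 0.252 0.055]]
[415  77  26 165 222] [427.464 156.784] [[0.533 0.244 0.055]]
[456 124  44  55 294] [469.031 151.942] [[0.542 0.199 0.055]]
415 511 23 243
at [0.505 0.436 0.25 ] yaw 0.059 t 23.6 | twist -0.00  dx -0.009 dy -0.039 dz 1.803
```

Request:
{"api": "apply_moves", "payload": {"targets": [{"translation":[-0.01,-0.03,0.45],"twist":0,"hand":0.6},{"translation":[0,0,0.45],"twist":0,"hand":0.6},{"translation":[0,0,0.45],"twist":0,"hand":0.6},{"translation":[0,0,0.25],"twist":0,"hand":0.5},{"translation":[0,0,0.18],"twist":0,"hand":0.5},{"translation":[0,0,0],"twist":0,"hand":0},{"translation":[0,0,0],"twist":0,"hand":0},{"translation":[0,0,0],"twist":0,"hand":0}]}}

```text
time: 24.45
tool_pos: [0.5051, 0.4409, 0.0753]
tool_rot: [-0.001, 1.0, 0.03, 0.002]
contact_force: [-0.6, 0.1, -1.3]
gripper_width: 0.152
grasp_force: 58.5
```

Request:
{"api": "apply_moves", "payload": {"targets": [{"translation":[0,0,0],"twist":0,"hand":0},{"translation":[0,0,0],"twist":0,"hand":0},{"translation":[0,0,-0.1],"twist":0,"hand":0},{"translation":[0,0,-0.2],"twist":0,"hand":0},{"translation":[0,0,-0.3],"twist":0,"hand":0},{"translation":[0,0,-0.3],"twist":0,"hand":0},{"translation":[0,0,0],"twist":0,"hand":0},{"translation":[0,0,0],"twist":0,"hand":0}]}}

```text
time: 25.25
tool_pos: [0.5042, 0.4404, 0.1643]
tool_rot: [-0.001, 1.0, 0.03, 0.001]
contact_force: [0.0, -0.6, -1.6]
gripper_width: 0.151
grasp_force: 58.6
```

```bash
python3 - <<'E'
from h import *
print(state()['gripper_width']);plan(.4125,.318,None,.06)
E
```

```text
0.15115776843275644
at [0.504 0.44  0.164] yaw 0.06 t 25.2 | twist -0.00  dx -0.988 dy 1.166 dz -0.000
```

Request:
{"api": "apply_moves", "payload": {"targets": [{"translation":[-0.33,0.39,0],"twist":0,"hand":0},{"translation":[-0.33,0.39,0],"twist":0,"hand":0},{"translation":[-0.32,0.39,0],"twist":0,"hand":0},{"translation":[0,0,0],"twist":0,"hand":0},{"translation":[0,0,0],"twist":0,"hand":0},{"translation":[0,0,0.1],"twist":0,"hand":0},{"translation":[0,0,0.15],"twist":0,"hand":0},{"translation":[0,0,0],"twist":0,"hand":0}]}}

```text
time: 26.05
tool_pos: [0.4133, 0.3191, 0.1342]
tool_rot: [0.001, 1.0, 0.03, -0.002]
contact_force: [-0.1, -1.0, -1.7]
gripper_width: 0.152
grasp_force: 58.8
```

Request:
{"api": "apply_moves", "payload": {"targets": [{"translation":[0,0,0.12],"twist":0,"hand":0},{"translation":[0,0,0.12],"twist":0,"hand":0},{"translation":[0,0,0.12],"twist":0,"hand":0},{"translation":[0,0,0.12],"twist":0,"hand":0},{"translation":[0,0,0.08],"twist":0,"hand":0},{"translation":[0,0,0.08],"twist":0,"hand":0},{"translation":[0,0,0],"twist":0,"hand":0}]}}

```text
time: 26.75
tool_pos: [0.4143, 0.3193, 0.0729]
tool_rot: [0.0, 1.0, 0.03, -0.0]
contact_force: [-0.0, 0.3, -0.9]
gripper_width: 0.154
grasp_force: 62.7
```

Request:
{"api": "apply_moves", "payload": {"targets": [{"translation":[0,0,0],"twist":0,"hand":0.6},{"translation":[0,0,0],"twist":0,"hand":0.6},{"translation":[0,0,0],"twist":0,"hand":0.6},{"translation":[0,0,-0.2],"twist":0,"hand":0.6},{"translation":[0,0,-0.4],"twist":0,"hand":0.6},{"translation":[0,0,-0.4],"twist":0,"hand":0.6},{"translation":[0,0,-0.4],"twist":0,"hand":0.6},{"translation":[0,0,-0.4],"twist":0,"hand":0.6}]}}

```text
time: 27.55
tool_pos: [0.4142, 0.3193, 0.2556]
tool_rot: [-0.0, 1.0, 0.03, 0.0]
contact_force: [-0.2, 0.1, 0.5]
gripper_width: 0.601
grasp_force: 0.0
```

Request:
{"api": "apply_moves", "payload": {"targets": [{"translation":[0,0.45,0],"twist":0,"hand":0.5},{"translation":[0,0.45,0],"twist":0,"hand":0.5},{"translation":[0,0.45,0],"twist":0,"hand":0.5},{"translation":[0,0.45,0],"twist":0,"hand":0.5},{"translation":[0,0,0],"twist":0,"hand":0.5},{"translation":[0,0,0],"twist":0,"hand":0.5},{"translation":[0,0,0],"twist":0,"hand":0.5},{"translation":[0,0,0],"twist":0,"hand":0.5}]}}

```text
time: 28.35
tool_pos: [0.425, 0.1408, 0.2536]
tool_rot: [-0.0, 1.0, 0.031, -0.0]
contact_force: [0.7, 0.6, 0.5]
gripper_width: 0.501
grasp_force: 0.0
```

```bash
cat >> h.py <<'E'
def whites(cam,im,c,x0=.60,x1=.645):
    "line fit from white pixels on the mat"
    h=cv2.cvtColor(im,cv2.COLOR_RGB2HSV); m=cv2.inRange(h,(0,0,140),(180,60,255))>0
    v,u=np.nonzero(m); p=pix2w(cam,np.c_[u,v],.003,c)[:,:2]
    d=p-np.array([.619,-.003]); n=np.array([np.cos(.064),np.sin(.064)]); t=np.array([-n[1],n[0]])
    k=(abs(d@n)<.010)&(abs(d@t)<.2); p=p[k]
    vx,vy,a,b=cv2.fitLine(p.astype(np.float32),cv2.DIST_HUBER,0,.001,.001).ravel()
    if vy<0: vx,vy=-vx,-vy
    nrm=np.array([vy,-vx]); a0=np.array([a,b])
    return nrm,a0@nrm,len(p)
def panels(cam,im,c,nrm,off):
    for r in regions_of(cam,'panel_a'):
        (x,y),sz,a=rect(cam,r['pixels'],.017,c)
        if x<.35: continue
        yaw=np.arctan2(nrm[1],nrm[0]); e=np.array([x+.035*np.cos(a),y+.035*np.sin(a)])
        print('panel',round(r['score'],2),(x,y),sz,'ang',a,'rel',round(a-yaw,3),'edge-line mm',round((e@nrm-off)*1000,1))
E
python3 - <<'E'
from h import *
for cam in ['top','wrist']:
    c=get_calibration(cam); im=grab_frame(cam)
    nrm,off,n=whites(cam,im,c); print(cam,nrm,np.arctan2(nrm[1],nrm[0]),off,n)
    panels(cam,im,c,nrm,off)
    for r in regions_of(cam,'lid_1'): print('lid',*rect(cam,r['pixels'],.043,c))
cv2.imwrite('pics/w8.png',im[:,:,::-1]); plan()
E
```

```text
top [0.998 0.067] 0.066694215 0.6170783 264
panel 0.9 (np.float64(0.5317), np.float64(0.1179)) [91. 70.] ang -0.167 rel -0.234 edge-line mm -44.7
panel 0.72 (np.float64(0.5536), np.float64(-0.1385)) [71. 92.] ang 0.167 rel 0.1 edge-line mm -39.1
panel 0.4 (np.float64(0.5855), np.float64(0.3277)) [41. 43.] ang -0.67 rel -0.737 edge-line mm 14.9
lid [ 0.587 -0.326] [85. 79.] -0.119
lid [ 0.411 -0.339] [91. 77.] -0.197
lid [ 0.278 -0.345] [88. 77.] -0.442
lid [0.581 0.316] [80. 80.] -0.109
wrist [0.998 0.068] 0.06800349 0.61699903 746
panel 0.74 (np.float64(0.5497), np.float64(-0.1207)) [72. 72.] ang 0.195 rel 0.127 edge-line mm -42.1
panel 0.67 (np.float64(0.5554), np.float64(-0.0058)) [70. 94.] ang 0.124 rel 0.056 edge-line mm -28.3
panel 0.56 (np.float64(0.5317), np.float64(0.1184)) [89. 71.] ang -0.173 rel -0.241 edge-line mm -44.5
lid [0.413 0.312] [80. 92.] 0.032
at [0.425 0.14  0.254] yaw 0.061 t 28.6 | twist -0.00  dx 0.000 dy 0.000 dz -0.000
```

View pics/w8.png

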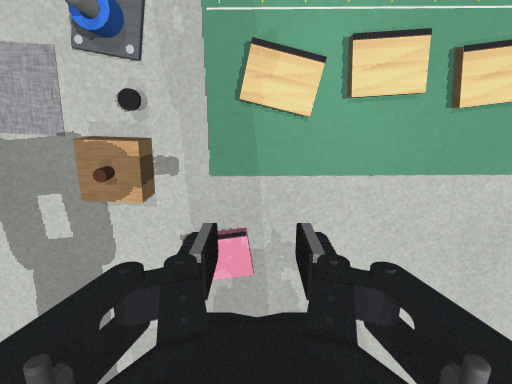

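The wrist view shows the left lid back over its tray and the panels at (283,78), (390,63) and (490,75), all short of the line. I'll push each one with both fingertips spread against its back edge.

```bash
cat >> h.py <<'E'
LY=.067
def LF(p): 
    c,s=np.cos(LY),np.sin(LY); return np.array([c*p[0]+s*p[1],-s*p[0]+c*p[1]])
def planL(n=None,t=None,z=None):
    q=LF(state()['tool_pos']); n=q[0] if n is None else n; t=q[1] if t is None else t
    c,s=np.cos(LY),np.sin(LY); print('n,t now',q); plan(c*n-s*t,s*n+c*t,z,LY)
E
python3 -c "
from h import *
planL(.465,.082,.040)"
```

```text
n,t now [0.433 0.111]
at [0.425 0.14  0.254] yaw 0.061 t 28.6 | twist -0.06  dx 0.315 dy 0.295 dz 2.135
```

Request:
{"api": "apply_moves", "payload": {"targets": [{"translation":[0.31,0.3,0],"twist":-0.06,"hand":0.5},{"translation":[0,0,0.45],"twist":0,"hand":0.5},{"translation":[0,0,0.45],"twist":0,"hand":0.5},{"translation":[0,0,0.45],"twist":0,"hand":0.5},{"translation":[0,0,0.45],"twist":0,"hand":0.5},{"translation":[0,0,0.25],"twist":0,"hand":0.5},{"translation":[0,0,0.08],"twist":0,"hand":0.5},{"translation":[0,0,0],"twist":0,"hand":0.5}]}}

```text
time: 29.45
tool_pos: [0.4571, 0.1117, 0.0397]
tool_rot: [0.0, 0.999, 0.033, -0.001]
contact_force: [-0.6, 0.3, 0.0]
gripper_width: 0.498
grasp_force: 0.0
```

Request:
{"api": "apply_moves", "payload": {"targets": [{"translation":[0,0,0.03],"twist":0,"hand":0.5},{"translation":[0,0,0.03],"twist":0,"hand":0.5},{"translation":[0,0,0],"twist":0,"hand":0.5}]}}

```text
time: 29.75
tool_pos: [0.4588, 0.1117, 0.0357]
tool_rot: [-0.0, 0.999, 0.033, 0.001]
contact_force: [-0.4, 0.9, 0.1]
gripper_width: 0.504
grasp_force: 0.0
```

Request:
{"api": "apply_moves", "payload": {"targets": [{"translation":[0,0,0.03],"twist":0,"hand":0.5},{"translation":[0,0,0],"twist":0,"hand":0.5},{"translation":[0,0,0],"twist":0,"hand":0.5}]}}

```text
time: 30.05
tool_pos: [0.4579, 0.1116, 0.0317]
tool_rot: [-0.0, 0.999, 0.033, 0.0]
contact_force: [0.8, -0.1, 0.2]
gripper_width: 0.501
grasp_force: 0.0
```

Request:
{"api": "apply_moves", "payload": {"targets": [{"translation":[0,0,0.03],"twist":0,"hand":0.5},{"translation":[0,0,0],"twist":0,"hand":0.5},{"translation":[0,0,0],"twist":0,"hand":0.5}]}}

```text
time: 30.35
tool_pos: [0.4577, 0.1116, 0.0284]
tool_rot: [0.0, 0.999, 0.033, -0.0]
contact_force: [-0.3, -0.1, 0.1]
gripper_width: 0.496
grasp_force: 0.0
```

Request:
{"api": "apply_moves", "payload": {"targets": [{"translation":[0.1,0,0],"twist":0,"hand":0.5},{"translation":[0.08,0,0],"twist":0,"hand":0.5},{"translation":[0.08,0,0],"twist":0,"hand":0.5},{"translation":[0.08,0,0],"twist":0,"hand":0.5},{"translation":[0.08,0,0],"twist":0,"hand":0.5},{"translation":[0.08,0,0],"twist":0,"hand":0.5},{"translation":[0,0,0],"twist":0,"hand":0.5},{"translation":[0,0,0],"twist":0,"hand":0.5}]}}

```text
time: 31.15
tool_pos: [0.5079, 0.115, 0.0285]
tool_rot: [-0.0, 0.999, 0.033, -0.0]
contact_force: [-0.3, 1.0, -0.2]
gripper_width: 0.499
grasp_force: 0.0
```

```bash
python3 - <<'E'
from h import *
for cam in ['top','wrist']:
    c=get_calibration(cam); im=grab_frame(cam)
    nrm,off,n=whites(cam,im,c); print(cam,np.arctan2(nrm[1],nrm[0]),off,n)
    panels(cam,im,c,nrm,off)
cv2.imwrite('pics/w9.png',im[:,:,::-1]); planL()
E
```

```text
top 0.06690355 0.617055 276
panel 0.75 (np.float64(0.5535), np.float64(-0.1384)) [71. 92.] ang 0.182 rel 0.115 edge-line mm -39.3
panel 0.57 (np.float64(0.5545), np.float64(-0.0086)) [76. 94.] ang 0.133 rel 0.066 edge-line mm -29.4
panel 0.4 (np.float64(0.5849), np.float64(0.1576)) [18.  5.] ang -0.025 rel -0.092 edge-line mm 11.9
wrist 0.06596322 0.61688 2345
panel 0.65 (np.float64(0.5529), np.float64(0.0169)) [71. 54.] ang 0.126 rel 0.06 edge-line mm -29.1
n,t now [0.514 0.081]
at [0.507 0.115 0.028] yaw 0.066 t 31.4 | twist -0.01  dx -0.000 dy 0.000 dz -0.000
```

View pics/w9.png

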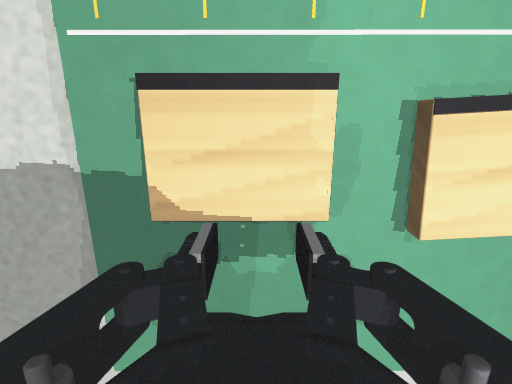

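The panel is flush on the fingers, with its striped edge along row 73 from column 136 to 339 and the line along row 32.

```bash
cat >> h.py <<'E'
def stripe(im,c,t0,t1,cam='wrist',z=.017):
    "far edge of the black stripe (top, z=.017) for t in t0..t1, line frame, minus line n: samples by gradient along n"
    nrm,off,_=whites(cam,im,c); off=off if _>100 else .617
    g=im.max(2).astype(np.float32); out=[]; ns=np.arange(off-.055,off+.02,.0004); cc,s=np.cos(LY),np.sin(LY)
    for t in np.linspace(t0,t1,15):
        P=np.c_[cc*ns-s*t,s*ns+cc*t,np.full(len(ns),z)]; uv=w2pix(cam,P,c).astype(np.float32)
        val=cv2.remap(g,uv[:,:1],uv[:,1:],cv2.INTER_LINEAR).ravel()
        k=np.nonzero(val<60)[0]
        if len(k)>5: out.append((t,ns[k[-1]]-off))
    o=np.array(out); 
    if len(o)<5: print('few',len(o)); return
    m=np.median(o[:,1]); o=o[abs(o[:,1]-m)<.006]; f=np.polyfit(o[:,0],o[:,1],1)
    print('line off %.4f'%off,'edge mm %.2f'%(1000*np.polyval(f,(t0+t1)/2)),'slope rad %.4f'%(-f[0]),len(o),'med %.2f'%(m*1000))
E
python3 - <<'E'
from h import *
c=get_calibration('wrist'); im=grab_frame('wrist')
p=pix2w('wrist',[[139,73],[338,73]],.017,c); print([LF(q)-[.617,0] for q in p])
l=pix2w('wrist',[[139,32.5],[338,32.5]],.003,c); print([LF(q)-[.617,0] for q in l])
t=[LF(q)[1] for q in p]; stripe(im,c,min(t)+.01,max(t)-.01)
E
```

```text
[array([-0.02 ,  0.133]), array([-0.02 ,  0.045])]
[array([-0.   ,  0.137]), array([-0.   ,  0.043])]
line off 0.6171 edge mm 19.80 slope rad 0.0000 15 med 19.80
```

Request:
{"api": "apply_moves", "payload": {"targets": [{"translation":[0.04,0,0],"twist":0,"hand":0.5},{"translation":[0.04,0,0],"twist":0,"hand":0.5},{"translation":[0.04,0,0],"twist":0,"hand":0.5},{"translation":[0.03,0,0],"twist":0,"hand":0.5},{"translation":[0.02,0,0],"twist":0,"hand":0.5},{"translation":[0,0,0],"twist":0,"hand":0.5},{"translation":[0,0,0],"twist":0,"hand":0.5},{"translation":[0,0,0],"twist":0,"hand":0.5}]}}

```text
time: 32.2
tool_pos: [0.5247, 0.116, 0.0286]
tool_rot: [-0.0, 0.999, 0.033, 0.0]
contact_force: [-0.4, -0.5, -0.2]
gripper_width: 0.499
grasp_force: 0.0
```

```bash
sed -i 's/cv2.INTER_LINEAR)/cv2.INTER_LINEAR,borderValue=255)/' h.py; python3 - <<'E'
from h import *
c=get_calibration('wrist'); im=grab_frame('wrist')
stripe(im,c,.055,.12); planL(); cv2.imwrite('pics/w10.png',im[:,:,::-1])
c=get_calibration('top'); im=grab_frame('top')
stripe(im,c,.055,.12,'top')
E
```

```text
line off 0.6171 edge mm -4.60 slope rad 0.0000 15 med -4.60
n,t now [0.531 0.081]
at [0.525 0.116 0.029] yaw 0.066 t 32.2 | twist -0.01  dx 0.000 dy -0.000 dz -0.000
few 0
```

Request:
{"api": "apply_moves", "payload": {"targets": [{"translation":[0.02,0,0],"twist":0,"hand":0.5},{"translation":[0.015,0,0],"twist":0,"hand":0.5},{"translation":[0,0,0],"twist":0,"hand":0.5},{"translation":[0,0,0],"twist":0,"hand":0.5},{"translation":[0,0,0],"twist":0,"hand":0.5},{"translation":[0,0,0],"twist":0,"hand":0.5}]}}

```text
time: 32.9
tool_pos: [0.5283, 0.1162, 0.0286]
tool_rot: [0.0, 0.999, 0.033, 0.0]
contact_force: [0.3, 0.1, -0.1]
gripper_width: 0.5
grasp_force: 0.0
```

```bash
python3 - <<'E'
from h import *
c=get_calibration('wrist'); im=grab_frame('wrist')
stripe(im,c,.055,.12); planL(); cv2.imwrite('pics/w11.png',cv2.resize(im[:120,100:380,::-1],None,fx=2.8,fy=2.8,interpolation=0))
E
```

```text
line off 0.6172 edge mm -1.80 slope rad -0.0000 15 med -1.80
n,t now [0.535 0.081]
at [0.528 0.116 0.029] yaw 0.066 t 33.0 | twist -0.01  dx 0.000 dy 0.000 dz -0.000
```

View pics/w11.png

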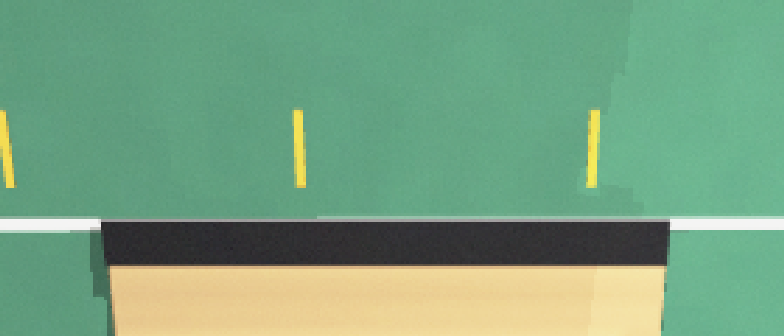

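The striped edge sits at row 79.3 and the line at row 80. Allowing for parallax, the edge is about 1–1.5 mm short, so I'll nudge 1.2 mm and back off.

Request:
{"api": "apply_moves", "payload": {"targets": [{"translation":[0.012,0,0],"twist":0,"hand":0.5},{"translation":[0,0,0],"twist":0,"hand":0.5},{"translation":[0,0,0],"twist":0,"hand":0.5},{"translation":[0,0,0],"twist":0,"hand":0.5},{"translation":[-0.2,0,0],"twist":0,"hand":0.5},{"translation":[-0.4,0,0],"twist":0,"hand":0.5},{"translation":[0,0,-0.4],"twist":0,"hand":0.5},{"translation":[0,0,-0.4],"twist":0,"hand":0.5}]}}

```text
time: 33.75
tool_pos: [0.4652, 0.1121, 0.1057]
tool_rot: [0.0, 0.999, 0.033, -0.004]
contact_force: [0.9, 0.5, -0.2]
gripper_width: 0.502
grasp_force: 0.0
```

```bash
python3 - <<'E'
from h import *
print(LF((.5545,-.0075)),LF((.5535,-.1384)))
planL(.478,-.045,.108);planL(.466,-.174,.108)
E
```

```text
[ 0.553 -0.045] [ 0.543 -0.175]
n,t now [0.472 0.081]
at [0.465 0.112 0.106] yaw 0.066 t 33.8 | twist -0.01  dx 0.063 dy 1.257 dz -0.023
n,t now [0.472 0.081]
at [0.465 0.112 0.106] yaw 0.066 t 33.8 | twist -0.01  dx -0.057 dy 2.547 dz -0.023
```

Request:
{"api": "apply_moves", "payload": {"targets": [{"translation":[0.08,0.42,0],"twist":0,"hand":0.5},{"translation":[0,0.42,0],"twist":0,"hand":0.5},{"translation":[0,0.42,0],"twist":0,"hand":0.5},{"translation":[0,0,0],"twist":0,"hand":0.5},{"translation":[0,0,0.35],"twist":0,"hand":0.5},{"translation":[0,0,0.3],"twist":0,"hand":0.5},{"translation":[0,0,0.15],"twist":0,"hand":0.5},{"translation":[0,0,0],"twist":0,"hand":0.5}]}}

```text
time: 34.55
tool_pos: [0.4833, -0.0118, 0.0257]
tool_rot: [-0.001, 0.999, 0.033, -0.003]
contact_force: [-1.0, 0.1, 0.7]
gripper_width: 0.5
grasp_force: 0.0
```

```bash
python3 -c "
from h import *
planL(.533,-.045,.0285)"
```

```text
n,t now [ 0.481 -0.044]
at [ 0.483 -0.012  0.026] yaw 0.066 t 34.5 | twist -0.01  dx 0.516 dy 0.009 dz -0.028
```

Request:
{"api": "apply_moves", "payload": {"targets": [{"translation":[0.1,0,0],"twist":0,"hand":0.5},{"translation":[0.08,0,0],"twist":0,"hand":0.5},{"translation":[0.08,0,0],"twist":0,"hand":0.5},{"translation":[0.08,0,0],"twist":0,"hand":0.5},{"translation":[0.08,0,0],"twist":0,"hand":0.5},{"translation":[0.04,0,0],"twist":0,"hand":0.5},{"translation":[0.03,0,0],"twist":0,"hand":0.5},{"translation":[0,0,0],"twist":0,"hand":0.5}]}}

```text
time: 35.35
tool_pos: [0.5351, -0.0096, 0.0286]
tool_rot: [-0.0, 0.999, 0.033, 0.0]
contact_force: [-0.5, -0.2, 0.4]
gripper_width: 0.501
grasp_force: 0.0
```

Request:
{"api": "apply_moves", "payload": {"targets": [{"translation":[0,0,0],"twist":0,"hand":0.5},{"translation":[0,0,0],"twist":0,"hand":0.5},{"translation":[0,0,0],"twist":0,"hand":0.5}]}}

```text
time: 35.65
tool_pos: [0.5345, -0.0096, 0.0285]
tool_rot: [-0.0, 0.999, 0.033, 0.0]
contact_force: [0.3, -0.2, -0.1]
gripper_width: 0.496
grasp_force: 0.0
```

```bash
python3 -c "
from h import *
c=get_calibration('wrist'); im=grab_frame('wrist')
stripe(im,c,-.075,-.015); planL(.5362)"
```

```text
line off 0.6170 edge mm -3.00 slope rad 0.0000 15 med -3.00
n,t now [ 0.533 -0.045]
at [ 0.535 -0.01   0.029] yaw 0.066 t 35.7 | twist -0.01  dx 0.035 dy 0.000 dz -0.000
```

Request:
{"api": "apply_moves", "payload": {"targets": [{"translation":[0.027,0,0],"twist":0,"hand":0.5},{"translation":[0,0,0],"twist":0,"hand":0.5},{"translation":[0,0,0],"twist":0,"hand":0.5},{"translation":[0,0,0],"twist":0,"hand":0.5},{"translation":[-0.2,0,0],"twist":0,"hand":0.5},{"translation":[-0.5,0,0],"twist":0,"hand":0.5},{"translation":[0,0,-0.4],"twist":0,"hand":0.5},{"translation":[0,0,-0.4],"twist":0,"hand":0.5}]}}

```text
time: 36.5
tool_pos: [0.4614, -0.013, 0.1039]
tool_rot: [-0.001, 0.999, 0.033, -0.005]
contact_force: [1.9, 0.4, 1.3]
gripper_width: 0.497
grasp_force: 0.0
```

```bash
python3 -c "
from h import *
c=get_calibration('top'); im=grab_frame('top')
nrm,off,n=whites('top',im,c); print(off,n); panels('top',im,c,nrm,off)
planL(.466,-.175,.108)"
```

```text
0.6169057 152
panel 0.86 (np.float64(0.583), np.float64(-0.0065)) [72. 89.] ang 0.046 rel -0.021 edge-line mm -0.6
panel 0.73 (np.float64(0.5539), np.float64(-0.1382)) [73. 92.] ang 0.191 rel 0.124 edge-line mm -38.7
panel 0.68 (np.float64(0.5744), np.float64(0.1286)) [76. 91.] ang 0.054 rel -0.013 edge-line mm -0.2
n,t now [ 0.469 -0.046]
at [ 0.471 -0.015  0.114] yaw 0.066 t 36.6 | twist -0.01  dx -0.028 dy 1.288 dz 0.063
```

Request:
{"api": "apply_moves", "payload": {"targets": [{"translation":[0,0.43,0],"twist":0,"hand":0.5},{"translation":[0,0.43,0],"twist":0,"hand":0.5},{"translation":[0,0.43,0],"twist":0,"hand":0.5},{"translation":[0,0,0],"twist":0,"hand":0.5},{"translation":[0,0,0.35],"twist":0,"hand":0.5},{"translation":[0,0,0.3],"twist":0,"hand":0.5},{"translation":[0,0,0.15],"twist":0,"hand":0.5},{"translation":[0,0,0],"twist":0,"hand":0.5}]}}

```text
time: 37.4
tool_pos: [0.4737, -0.141, 0.0255]
tool_rot: [-0.002, 0.999, 0.033, -0.003]
contact_force: [-0.3, 0.1, -0.3]
gripper_width: 0.498
grasp_force: 0.0
```

Request:
{"api": "apply_moves", "payload": {"targets": [{"translation":[0.1,0,0],"twist":0,"hand":0.5},{"translation":[0.08,0,0],"twist":0,"hand":0.5},{"translation":[0.08,0,0],"twist":0,"hand":0.5},{"translation":[0.08,0,0],"twist":0,"hand":0.5},{"translation":[0.08,0,0],"twist":0,"hand":0.5},{"translation":[0.08,0,0],"twist":0,"hand":0.5},{"translation":[0,0,0],"twist":0,"hand":0.5},{"translation":[0,0,0],"twist":0,"hand":0.5}]}}

```text
time: 38.2
tool_pos: [0.5261, -0.1394, 0.0285]
tool_rot: [-0.0, 0.999, 0.033, -0.0]
contact_force: [0.1, 0.4, -0.0]
gripper_width: 0.499
grasp_force: 0.0
```

```bash
python3 -c "
from h import *
c=get_calibration('wrist'); im=grab_frame('wrist')
stripe(im,c,-.205,-.145); planL(.533)"
```

```text
line off 0.6168 edge mm -18.60 slope rad -0.0000 15 med -18.60
n,t now [ 0.515 -0.174]
at [ 0.526 -0.139  0.028] yaw 0.066 t 38.2 | twist -0.01  dx 0.177 dy 0.000 dz -0.000
```

Request:
{"api": "apply_moves", "payload": {"targets": [{"translation":[0.05,0,0],"twist":0,"hand":0.5},{"translation":[0.05,0,0],"twist":0,"hand":0.5},{"translation":[0.03,0,0],"twist":0,"hand":0.5},{"translation":[0.03,0,0],"twist":0,"hand":0.5},{"translation":[0,0,0],"twist":0,"hand":0.5},{"translation":[0,0,0],"twist":0,"hand":0.5},{"translation":[0,0,0],"twist":0,"hand":0.5},{"translation":[0,0,0],"twist":0,"hand":0.5}]}}

```text
time: 39.05
tool_pos: [0.5418, -0.1384, 0.0286]
tool_rot: [-0.0, 0.999, 0.033, 0.0]
contact_force: [-1.0, 1.1, 0.2]
gripper_width: 0.501
grasp_force: 0.0
```

```bash
python3 -c "
from h import *
c=get_calibration('wrist'); im=grab_frame('wrist')
stripe(im,c,-.205,-.145); planL(.5355)"
```

```text
line off 0.6167 edge mm -3.80 slope rad -0.0000 15 med -3.80
n,t now [ 0.531 -0.174]
at [ 0.542 -0.138  0.029] yaw 0.066 t 39.1 | twist -0.01  dx 0.042 dy -0.000 dz -0.000
```

Push the last 3.6 mm, then back off and retreat high over a clear area.

Request:
{"api": "apply_moves", "payload": {"targets": [{"translation":[0.02,0,0],"twist":0,"hand":0.5},{"translation":[0.016,0,0],"twist":0,"hand":0.5},{"translation":[0,0,0],"twist":0,"hand":0.5},{"translation":[0,0,0],"twist":0,"hand":0.5},{"translation":[0,0,0],"twist":0,"hand":0.5},{"translation":[-0.2,0,0],"twist":0,"hand":0.5},{"translation":[-0.5,0,0],"twist":0,"hand":0.5},{"translation":[0,0,-0.4],"twist":0,"hand":0.5}]}}

```text
time: 39.9
tool_pos: [0.4587, -0.136, 0.0543]
tool_rot: [-0.007, 0.999, 0.032, -0.015]
contact_force: [-1.5, 0.6, -2.4]
gripper_width: 0.497
grasp_force: 0.0
```

Request:
{"api": "apply_moves", "payload": {"targets": [{"translation":[0,-0.2,-0.45],"twist":0,"hand":0.5},{"translation":[0,-0.45,-0.45],"twist":0,"hand":0.5},{"translation":[0,-0.45,-0.45],"twist":0,"hand":0.5},{"translation":[0,-0.2,-0.45],"twist":0,"hand":0.5},{"translation":[0,0,-0.1],"twist":0,"hand":0.5},{"translation":[0,0,0],"twist":0,"hand":0.5},{"translation":[0,0,0],"twist":0,"hand":0.5},{"translation":[0,0,0],"twist":0,"hand":0.5}]}}

```text
time: 40.7
tool_pos: [0.4673, -0.0326, 0.2367]
tool_rot: [-0.001, 0.999, 0.032, -0.002]
contact_force: [-0.1, -0.2, -0.0]
gripper_width: 0.503
grasp_force: 0.0
```

```bash
python3 - <<'E'
from h import *
planL()
for cam in ['wrist','top']:
    c=get_calibration(cam); im=save(cam,'fin_'+cam+'.png')
    nrm,off,n=whites(cam,im,c); print(cam,np.arctan2(nrm[1],nrm[0]),off,n); panels(cam,im,c,nrm,off)
    if cam=='wrist':
        for t in (.09,-.045,-.175): stripe(im,c,t-.03,t+.03,cam)
    for r in regions_of(cam,'lid_1'): print('lid',*rect(cam,r['pixels'],.043,c))
    for q in ('pin_pot','offcut','wax_block'): print(q,[np.round(r['point'],3) for r in recognise(cam,q)[:1]])
E
```

```text
n,t now [ 0.464 -0.064]
at [ 0.467 -0.033  0.237] yaw 0.065 t 40.7 | twist -0.02  dx -0.000 dy 0.000 dz -0.000
wrist 0.06584474 0.617095 503
panel 0.81 (np.float64(0.5912), np.float64(-0.1387)) [71. 92.] ang 0.065 rel -0.001 edge-line mm -1.3
panel 0.69 (np.float64(0.5744), np.float64(0.1273)) [71. 94.] ang 0.065 rel -0.001 edge-line mm -0.6
panel 0.62 (np.float64(0.5543), np.float64(-0.0117)) [71. 90.] ang 0.067 rel 0.001 edge-line mm -29.8
line off 0.6171 edge mm -0.60 slope rad 0.0000 15 med -0.60
line off 0.6171 edge mm -30.60 slope rad 0.0000 15 med -30.60
line off 0.6171 edge mm -1.80 slope rad -0.0000 15 med -1.80
lid [ 0.579 -0.271] [80. 41.] 0.304
lid [ 0.417 -0.32 ] [95. 78.] -0.215
lid [ 0.307 -0.343] [122.  41.] -0.506
pin_pot [array([0.494, 0.281, 0.   ])]
offcut [array([ 0.595, -0.134,  0.014])]
wax_block [array([ 0.492, -0.296,  0.017])]
top 0.06602819 0.6169999 158
panel 0.88 (np.float64(0.5916), np.float64(-0.139)) [72. 91.] ang 0.063 rel -0.003 edge-line mm -0.9
panel 0.83 (np.float64(0.5743), np.float64(0.1298)) [71. 88.] ang 0.065 rel -0.001 edge-line mm -0.4
panel 0.79 (np.float64(0.5766), np.float64(-0.0156)) [76. 29.] ang -0.025 rel -0.091 edge-line mm -7.8
lid [ 0.278 -0.345] [87. 77.] -0.45
lid [ 0.586 -0.325] [85. 81.] -0.119
pin_pot [array([0.495, 0.292, 0.033])]
offcut [array([0.499, 0.295, 0.03 ])]
wax_block [array([ 0.488, -0.298,  0.017])]
```

View pics/fin_wrist.png

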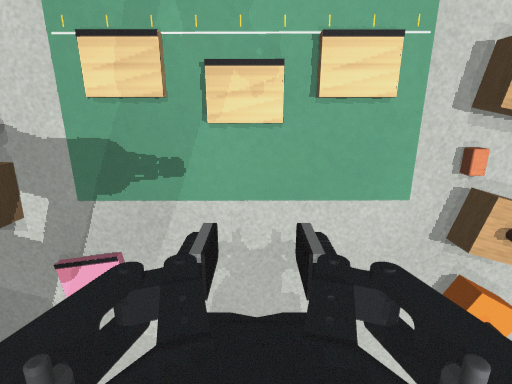

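The wrist view shows that the middle panel, at (244,92), has been knocked back about 30 mm. The outer two are on the line, so I'll push the middle one again.

Request:
{"api": "apply_moves", "payload": {"targets": [{"translation":[0.1,-0.15,0.3],"twist":0,"hand":0.5},{"translation":[0,0,0.45],"twist":0,"hand":0.5},{"translation":[0,0,0.45],"twist":0,"hand":0.5},{"translation":[0,0,0.45],"twist":0,"hand":0.5},{"translation":[0,0,0.3],"twist":0,"hand":0.5},{"translation":[0,0,0.1],"twist":-0.02,"hand":0.5},{"translation":[0,0,0],"twist":0,"hand":0.5},{"translation":[0,0,0],"twist":0,"hand":0.5}]}}

```text
time: 42.1
tool_pos: [0.4789, -0.0169, 0.0361]
tool_rot: [0.0, 0.999, 0.034, 0.001]
contact_force: [0.6, 0.4, 0.1]
gripper_width: 0.501
grasp_force: 0.0
```

```bash
python3 -c "
from h import *
planL(.532,-.048,.0285)"
```

```text
n,t now [ 0.477 -0.049]
at [ 0.479 -0.017  0.036] yaw 0.068 t 42.1 | twist 0.01  dx 0.553 dy -0.010 dz 0.076
```

Request:
{"api": "apply_moves", "payload": {"targets": [{"translation":[0,0,0.075],"twist":0,"hand":0.5},{"translation":[0.1,0,0],"twist":0,"hand":0.5},{"translation":[0.1,0,0],"twist":0,"hand":0.5},{"translation":[0.1,0,0],"twist":0,"hand":0.5},{"translation":[0.08,0,0],"twist":0,"hand":0.5},{"translation":[0.07,0,0],"twist":0,"hand":0.5},{"translation":[0.06,0,0],"twist":0,"hand":0.5},{"translation":[0.03,0,0],"twist":0,"hand":0.5}]}}

```text
time: 42.9
tool_pos: [0.5318, -0.013, 0.0267]
tool_rot: [-0.0, 0.999, 0.034, -0.0]
contact_force: [-1.5, 0.2, 0.0]
gripper_width: 0.504
grasp_force: 0.6
```

Request:
{"api": "apply_moves", "payload": {"targets": [{"translation":[0,0,0],"twist":0,"hand":0.5},{"translation":[0,0,0],"twist":0,"hand":0.5},{"translation":[0,0,0],"twist":0,"hand":0.5},{"translation":[0,0,0],"twist":0,"hand":0.5}]}}

```text
time: 43.3
tool_pos: [0.531, -0.013, 0.0268]
tool_rot: [-0.0, 0.999, 0.034, 0.0]
contact_force: [-0.5, -0.8, 0.5]
gripper_width: 0.503
grasp_force: 0.0
```

```bash
python3 -c "
from h import *
c=get_calibration('wrist'); im=grab_frame('wrist')
stripe(im,c,-.075,-.02); planL(.5357)"
```

```text
line off 0.6169 edge mm -6.20 slope rad 0.0000 15 med -6.20
n,t now [ 0.529 -0.049]
at [ 0.531 -0.013  0.027] yaw 0.068 t 43.4 | twist 0.01  dx 0.067 dy 0.000 dz -0.000
```

Push the last 6 mm, then retreat as before.

Request:
{"api": "apply_moves", "payload": {"targets": [{"translation":[0.03,0,0],"twist":0,"hand":0.5},{"translation":[0.03,0,0],"twist":0,"hand":0.5},{"translation":[0,0,0],"twist":0,"hand":0.5},{"translation":[0,0,0],"twist":0,"hand":0.5},{"translation":[0,0,0],"twist":0,"hand":0.5},{"translation":[-0.2,0,0],"twist":0,"hand":0.5},{"translation":[-0.4,0,0],"twist":0,"hand":0.5},{"translation":[-0.3,0,-0.3],"twist":0,"hand":0.5}]}}

```text
time: 44.15
tool_pos: [0.4424, -0.018, 0.0529]
tool_rot: [-0.001, 0.999, 0.034, -0.005]
contact_force: [-0.6, -0.2, 0.7]
gripper_width: 0.498
grasp_force: 0.0
```

Request:
{"api": "apply_moves", "payload": {"targets": [{"translation":[0,0,-0.4],"twist":0,"hand":0.5},{"translation":[0,0,-0.45],"twist":0,"hand":0.5},{"translation":[0,0,-0.45],"twist":0,"hand":0.5},{"translation":[0,0,-0.45],"twist":0,"hand":0.5},{"translation":[0,0,0],"twist":0,"hand":0.5},{"translation":[0,0,0],"twist":0,"hand":0.5},{"translation":[0,0,0],"twist":0,"hand":0.5},{"translation":[0,0,0],"twist":0,"hand":0.5}]}}

```text
time: 44.95
tool_pos: [0.4464, -0.0185, 0.2295]
tool_rot: [-0.0, 0.999, 0.034, -0.002]
contact_force: [-0.4, 0.0, 0.2]
gripper_width: 0.499
grasp_force: 0.0
```

```bash
python3 - <<'E'
from h import *
planL()
c=get_calibration('wrist'); im=save('wrist','fin2.png')
nrm,off,n=whites('wrist',im,c); panels('wrist',im,c,nrm,off)
for t in (.09,-.048,-.175): stripe(im,c,t-.03,t+.03)
c=get_calibration('top'); im=save('top','fin3.png')
nrm,off,n=whites('top',im,c); panels('top',im,c,nrm,off)
print([np.round(r['point'],3) for r in recognise('top','lid_1')],[np.round(r['point'],3) for r in recognise('top','sleeve_blue')[:2]])
E
```

```text
n,t now [ 0.444 -0.048]
at [ 0.446 -0.018  0.229] yaw 0.068 t 45.0 | twist 0.01  dx 0.000 dy 0.000 dz -0.000
panel 0.9 (np.float64(0.5832), np.float64(-0.0095)) [70. 90.] ang 0.068 rel 0.0 edge-line mm -0.7
panel 0.72 (np.float64(0.591), np.float64(-0.1383)) [70. 93.] ang 0.068 rel 0.0 edge-line mm -1.7
panel 0.72 (np.float64(0.5743), np.float64(0.1273)) [71. 94.] ang 0.068 rel 0.0 edge-line mm -0.3
line off 0.6169 edge mm -0.60 slope rad 0.0000 15 med -0.60
line off 0.6169 edge mm -0.60 slope rad 0.0000 15 med -0.60
line off 0.6169 edge mm -1.40 slope rad 0.0000 15 med -1.40
panel 0.87 (np.float64(0.5914), np.float64(-0.1389)) [71. 91.] ang 0.063 rel -0.002 edge-line mm -0.6
panel 0.72 (np.float64(0.5747), np.float64(0.1288)) [72. 91.] ang 0.059 rel -0.006 edge-line mm 0.1
panel 0.59 (np.float64(0.5833), np.float64(-0.0092)) [71. 90.] ang 0.07 rel 0.005 edge-line mm -0.3
[array([ 0.587, -0.329,  0.044]), array([ 0.277, -0.342,  0.043]), array([ 0.412, -0.34 ,  0.039]), array([0.416, 0.315, 0.038]), array([ 0.49 , -0.298,  0.022])] [array([0.578, 0.317, 0.047]), array([0.573, 0.125, 0.018])]
```

View pics/fin3.png

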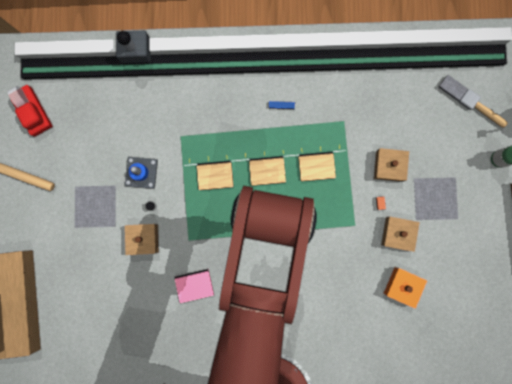

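The final view shows the three panels on the line at (215,176), (267,171) and (317,167). All three lids are in place, the blue sleeve is on the post at (138,171), and the bystanders have not moved.

```bash
python3 -c "
from plant import *
print(job_done())"
```

```text
the job is handed in; nothing more can be done
None
```

I handed the job in: all three panels measured within 2 mm of the line (one was knocked back and re-pushed), the blue sleeve is seated on the post, and all three boxes are lidded with red and yellow still inside; the hand-in gave no verdict.

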